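# Lock a column of sample cases on the clamp base

### The arm

A 7-joint arm with a two-finger parallel gripper is mounted at the origin on a cart in front of the work surface, level with it; the furniture and walls round the work are solid. World frame = base frame: x ahead of the robot, y to its left, z up, the work surface at z = 0. Lengths are in mm, angles in rad, forces in N, time in s.
With the tool pointing down it reaches from about 400 to 850 mm from the base axis. Payload 4.4 kg.
Tool frame: the origin (TCP) lies between the finger pads, 19 mm behind the fingertips; this is the grasp point; z points along the fingers, y is the line along which they close (so a half turn about z gives the same grasp; the last joint's range is limited). The gripper opens to 94 mm and grips with 3 to 60 N. Pads are 16 mm wide; open, the fingers measure 119 mm over their backs; the gripper's body (75 mm by 177 mm) begins 78 mm behind the grasp point.
Start: joints at [1.183, 0.628, 0.038, 1.517, -0.027, 0.996, -0.02], TCP at [205.607, -616.639, 224.278] pointing down, gripper open.
Joint ranges: [-3.06, 3.06], [-0.37, 2.12], [-1.25, 1.32], [0.18, 2.47], [-1.1, 4.24], [0.23, 1.98], [-2.94, 2.94]. Speed limits (rad/s): [2.57, 2.57, 3.14, 3.14, 3.14, 3.14, 3.14].

### API

Orientations are given as [roll, pitch, yaw] about the fixed x, y, z axes, in that order (R = Rz(yaw) Ry(pitch) Rx(roll)).
In Python, from bench import env gives the robot as it stands. The module is installed in compiled form; this text tells all that it offers.
- The arm moves only by the tool play_rows, never from a script. Its argument "series" is a list of rows, each an object with "jaw": the gripper command: -1 is shut, 1 is fully open, values between are in proportion; "slide": the shift along the tool's x, y, z in cm, a list of three; "turn": the turn, a rotation vector about the tool's x, y, z in rad, a list of three. In form: [{"jaw": jaw, "slide": [tx, ty, tz], "turn": [ax, ay, az]}, ...]. A call has 1 to 8 rows; each row is the pose to reach, as a shift and turn from the pose commanded when the call began, along the tool's axes at that moment; what a row does not reach only later rows make up. A row lasts 1/12 s, in which the tool goes at most 41.7 mm and 7.16 degrees, less where a joint would pass 70% of its speed; a pose out of reach is approached as far as the arm can. A call with a gripper value outside its range is refused whole. The fingers move at their own pace and stop on an object; the grip force is fixed at half the most. Time passes only in rows, so rows that repeat a pose let the fingers close. It gives the time, the measured TCP pose, the force, the opening and the grip force at its end, in the units of the state.
- env.get_state(): the state, without advancing time (a new reading comes with each control period).
- env.capture(name): name is "side" or "top" or "wrist"; returns the picture (400x640x3 uint8, red, green, blue); there is no depth.
- env.get_calibration(name): a dict with "intrinsics" (3x3 intrinsics, pixels), "R" (3x3) and "t" (3): a world point X has camera coordinates R X + t. Camera axes: x right, y down, z forward; pixel columns grow to the right and rows downward; lengths in mm; the calibration is good to about 2 mm. A picture is of the moment at which its call begins: read the wrist's pose just before it. get_calibration takes no time and is no camera call; for the wrist camera it gives the pose at the moment of the call.
- env.close_job(): hands the job in; it is judged then, once.
The state is a dict: "clock": time; "joints": joint angles; "joint_velocities": joint speeds; "joint_efforts": joint torques, N m; "position": TCP position; "tool_rot": TCP orientation; "force": force on the tool from outside, world axes, zero at the start; "wrist_torque": the same for the moment, N m; "grip_width": finger opening in mm; "grip_force": force on a finger pad.
Only numpy, scipy, OpenCV 4.12 (cv2) and the standard library are available. Lean on these libraries where they do the work, as an engineer would, in place of code of your own. Each camera call takes 0.05 s, during which the arm holds its last target. There are 200 camera calls.

### The job

Get the closed sample cases ready for transport on the clamp base: pinch the two orange tabs of its knob and turn it to open (green dots) so that the tabs click out and the jaws stand apart; set the loupe left on the pad aside on the bench, clear of the base, and stack every case on the bench, lying flat (either side up) and in any order, into one square column centred on the cork pad between the jaws. With all the cases standing there let go, pinch the tabs again and turn the knob back to locked (red dots) until the tabs click out; leave the column straight and do not disturb the mouse.

Things in the scene. Friction and masses are not known exactly. Their poses are not given: they have to be found in the camera images.
- blue_case: closed blue plastic sample case with two steel latches and a paper label on the lid; 68 (its x) x 110 (its y) x 28 mm high, 0.18 to 0.35 kg, flat top and bottom; origin at the centre of its underside, z to the lid. May be absent (None).
- green_case: closed green plastic sample case with two steel latches and a paper label on the lid; 68 (its x) x 110 (its y) x 28 mm high, 0.18 to 0.35 kg, flat top and bottom; origin at the centre of its underside, z to the lid. May be absent (None).
- red_case: closed red plastic sample case with two steel latches and a paper label on the lid; 68 (its x) x 110 (its y) x 28 mm high, 0.18 to 0.35 kg, flat top and bottom; origin at the centre of its underside, z to the lid. May be absent (None).
- white_case: closed white plastic sample case with two steel latches and a paper label on the lid; 68 (its x) x 110 (its y) x 28 mm high, 0.18 to 0.35 kg, flat top and bottom; origin at the centre of its underside, z to the lid. May be absent (None).
- yellow_case: closed yellow plastic sample case with two steel latches and a paper label on the lid; 68 (its x) x 110 (its y) x 28 mm high, 0.18 to 0.35 kg, flat top and bottom; origin at the centre of its underside, z to the lid. May be absent (None).
- clamp_base: grey clamp base fixed to the bench, 125 (x) x 330 (y) x 16 mm, origin at the centre of its underside, x away from the robot, y to the left. At its left end (y = +85 mm) a tan cork bay pad between two jaws, at its right end (y = -90 mm) the tab-lock knob in a round notched housing 98 mm wide, top at z = 34 mm
- bay (a point): centre of the top of the bay pad, 18 mm above the bench; axes as the clamp base. The lowest case lies here, its 110 mm length along y between the jaws, the others squarely on top. The long sides are open for the fingers
- jaw_left (a joint): outward travel of the aluminium jaw at the +y end of the bay, m; its twin at the -y end mirrors it, both geared to the knob. Jaws are 56 mm wide (x), 11 mm thick, top at z = 37 mm; inner faces 56 mm from the bay centre when locked (0), 66 mm when open (0.010)
- knob_grip (a point): on the knob's vertical axis, 58 mm above the bench: the TCP may stand here to pinch the tabs. Its y axis runs through both tabs and turns with the knob (30 degrees clockwise of the clamp base's x when locked, 30 anticlockwise when open). Grey knob 46 x 36 mm, top at z = 63 mm. Keep fingertips above z = 36 mm
- knob (a joint): turn of the knob, rad, anticlockwise from above positive: 0 locked (tabs at the red dots, jaws in), 1.05 open (green dots, jaws out), with stops there. It turns only while both tabs are pinched in 5 mm or more, then needs about 0.1 N m and stays where it is left
- tab_a (a joint): inward travel of one orange tab, m: 0 out (tooth in a notch), 0.006 fully pinched. Tabs are 22 mm wide, z = 38 to 68 mm, 64 mm over their outer faces when out, 52 mm pinched. Spring 2 N out, 5 N in; a grip of 25 N pinches both home. Between the notches they stay in by 4 mm or more
- tab_b (a joint): the other tab, facing it,, same values
- mouse: black computer mouse, 104 x 58 x 38 mm, a bystander; origin at the centre of its underside
- loupe: black round eye loupe, 43 mm wide, 46 mm tall, widest at the top rim, standing on the bay pad at the start; 0.08 kg; origin at the centre of its underside
Mind the look-alikes: they are no part of the job. Several things have the shape of the loupe; the one meant has the colours described above.

How it is judged (in metres and radians):
On the way, in this order (a step that is already met when the one before it is completed fails the run):
1. the knob stands at open with both tabs sprung out (value of joint knob above 0.95 rad and value of joint each of tab_a, tab_b below 0.002 m), for 0.2 s.
2. every case stands squarely in one column on the bay pad, let go, and the loupe is off the base, while the knob is still open (horizontal distance between each of blue_case, green_case, red_case, white_case, yellow_case and bay below 0.01 m and angle between the y axis of each of blue_case, green_case, red_case, white_case, yellow_case and the y axis of bay, either way round below 0.12 rad and angle between the z axis of each of blue_case, green_case, red_case, white_case, yellow_case and the z axis of bay, either way round below 0.08 rad and linear speed of each of blue_case, green_case, red_case, white_case, yellow_case, loupe below 0.03 m/s and z of blue_case in the frame of bay between -0.006 and 0.148 m and contact force between the fingers and blue_case below 0.3 N and z of green_case in the frame of bay between -0.006 and 0.148 m and contact force between the fingers and green_case below 0.3 N and z of red_case in the frame of bay between -0.006 and 0.148 m and contact force between the fingers and red_case below 0.3 N and z of white_case in the frame of bay between -0.006 and 0.148 m and contact force between the fingers and white_case below 0.3 N and z of yellow_case in the frame of bay between -0.006 and 0.148 m and contact force between the fingers and yellow_case below 0.3 N and height (world z) of loupe below 0.03 m and contact force between the fingers and loupe below 0.3 N and (x of loupe in the frame of clamp_base above 0.08 m or x of loupe in the frame of clamp_base below -0.08 m or y of loupe in the frame of clamp_base above 0.18 m or y of loupe in the frame of clamp_base below -0.18 m) and value of joint knob above 0.95 rad), for 0.3 s.
At the end, for the whole second after the job is handed in: All cases present stand in the column, flat within 0.08 rad, either side up, centred within 10 mm and aligned within 0.12 rad on the bay, at rest and released; the loupe is on the bench, 80 mm in x or 180 mm in y off the base's centre; the knob is locked within 0.1 rad, both tabs out within 2 mm (horizontal distance between each of blue_case, green_case, red_case, white_case, yellow_case and bay below 0.01 m and angle between the y axis of each of blue_case, green_case, red_case, white_case, yellow_case and the y axis of bay, either way round below 0.12 rad and angle between the z axis of each of blue_case, green_case, red_case, white_case, yellow_case and the z axis of bay, either way round below 0.08 rad and linear speed of each of blue_case, green_case, red_case, white_case, yellow_case, loupe below 0.03 m/s and z of blue_case in the frame of bay between -0.006 and 0.148 m and contact force between the fingers and blue_case below 0.3 N and z of green_case in the frame of bay between -0.006 and 0.148 m and contact force between the fingers and green_case below 0.3 N and z of red_case in the frame of bay between -0.006 and 0.148 m and contact force between the fingers and red_case below 0.3 N and z of white_case in the frame of bay between -0.006 and 0.148 m and contact force between the fingers and white_case below 0.3 N and z of yellow_case in the frame of bay between -0.006 and 0.148 m and contact force between the fingers and yellow_case below 0.3 N and height (world z) of loupe below 0.03 m and contact force between the fingers and loupe below 0.3 N and (x of loupe in the frame of clamp_base above 0.08 m or x of loupe in the frame of clamp_base below -0.08 m or y of loupe in the frame of clamp_base above 0.18 m or y of loupe in the frame of clamp_base below -0.18 m) and value of joint knob below 0.1 rad and value of joint each of tab_a, tab_b below 0.002 m); the robot touches nothing.
It fails at once if the mouse is pushed more than 40 mm or tipped (distance of mouse from where it was at the start of the episode above 0.04 m or angle between mouse's own z axis and vertical above 0.5 rad).
Of blue_case, green_case, red_case, white_case, yellow_case only 4 to 5 are there at a start; the rules pass over those that are not, and their reading is None.
At some moment in a run one of blue_case, green_case, red_case, white_case, yellow_case may be knocked a few centimetres aside while the robot is not near it.
Once in a run the grip may slacken for a moment while it holds something.
It also fails if it takes over 210 s, if anything falls off the work surface, if the arm or the gripper's body presses on something with over 40 N, if the wrist force passes 120 N, or if a joint passes its speed limit or range.

## Working session

There is one attempt and no reset: what is moved stays moved. The work goes in short steps, Python scripts to look and compute and a tool call to move; the robot and the scene stay as the last step left them, time stands still between calls to the robot, and variables do not carry over. Pictures are saved under pics/ and viewed, at most 14 in all, crops included, and the job is handed in when it is done.

Besides the shell and the picture viewer there is one more tool, called after "Request:" as name(argument=value, ...), one argument or row to a line, values as JSON. play_rows: Moves the arm, as the interface text tells. Its arguments: {"type":"object","properties":{"series":{"type":"array","items":{"type":"object","properties":{"jaw":{"type":"number"},"slide":{"type":"array","items":{"type":"number"}},"turn":{"type":"array","items":{"type":"number"}}}}}},"required":["series"]}

```bash
mkdir -p pics
cat > h.py <<'E'
import numpy as np, cv2
from bench import env
from scipy.spatial.transform import Rotation as Ro
def ray(cal,u,v,z):
    K=np.array(cal["intrinsics"]);R=np.array(cal["R"]);t=np.array(cal["t"]).ravel()
    d=R.T@np.linalg.solve(K,[u,v,1.]);c=-R.T@t
    return c+d*(z-c[2])/d[2]
def proj(cal,X):
    K=np.array(cal["intrinsics"]);p=K@(np.array(cal["R"])@np.array(X,float)+np.array(cal["t"]).ravel())
    return p[:2]/p[2]
def save(n,im): cv2.imwrite(f"pics/{n}.png",cv2.cvtColor(im,cv2.COLOR_RGB2BGR))
def st():
    s=env.get_state();print({k:np.round(s[k],3).tolist() for k in("clock","position","tool_rot","force","grip_width","grip_force","joints")});return s
def to(x,y,z,yaw=None):
    # slide in cm and turn (about tool z) to world target with tool down
    s=env.get_state();R=Ro.from_euler("xyz",s["tool_rot"])
    print("slide",np.round(R.inv().apply(np.array([x,y,z])-s["position"])/10,2))
    if yaw is not None: print("turn",np.round((R.inv()*Ro.from_euler("xyz",[np.pi,0,yaw])).as_rotvec(),3))
E
python3 - <<'E'
from h import *
st()
for n in("top","side"):
    c=env.get_calibration(n);print(n,{k:np.round(c[k],3).tolist() for k in c});save(n+"0",env.capture(n))
E
```

```text
{'clock': 0.0, 'position': [205.404, -616.061, 223.389], 'tool_rot': [-3.14, 0.0, 0.322], 'force': [0.228, 0.106, -1.0], 'grip_width': 94.43, 'grip_force': 0.0, 'joints': [1.183, 0.629, 0.038, 1.518, -0.027, 0.996, -0.02]}
top {'intrinsics': [[369.489, 0.0, 320.096], [0.0, 369.489, 198.243], [0.0, 0.0, 1.0]], 'R': [[-0.008, -1.0, 0.024], [-0.997, 0.006, -0.081], [0.08, -0.025, -0.996]], 't': [-9.904, 557.761, 927.286]}
side {'intrinsics': [[411.289, 0.0, 319.308], [0.0, 411.289, 201.187], [0.0, 0.0, 1.0]], 'R': [[-0.982, -0.188, -0.001], [-0.072, 0.384, -0.92], [0.173, -0.904, -0.391]], 't': [556.458, 130.707, 974.334]}
```

View pics/top0.png

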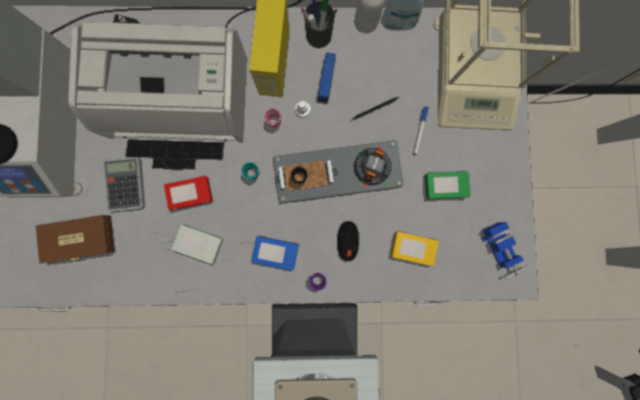

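View pics/side0.png

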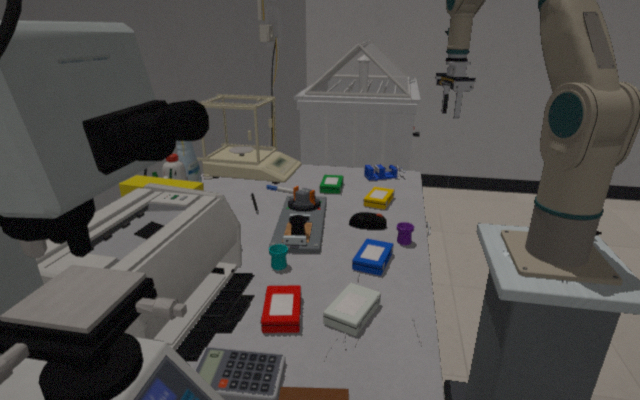

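Five cases are present: red (188,193), white (197,244), blue (275,253), yellow (415,249) and green (447,185). There are five loupe shapes: black (299,176), teal (250,172), pink (272,117), white (303,108) and purple (317,282). The black one on the cork pad fits the description. The knob is at (375,165) and the mouse at (347,241).

```bash
cat >> h.py <<'E'
def rects(im,cal,mask,z,amin=150):
    out=[]
    for c in cv2.findContours(mask.astype(np.uint8),cv2.RETR_EXTERNAL,cv2.CHAIN_APPROX_NONE)[0]:
        if cv2.contourArea(c)<amin: continue
        q=np.array([ray(cal,*p[0],z)[:2] for p in cv2.convexHull(c)],np.float32)
        (cx,cy),(w,h),a=cv2.minAreaRect(q); a=a if w>h else a+90   # long axis angle
        out.append((np.round([cx,cy,max(w,h),min(w,h)]).tolist(),round((a+90)%180-90,1),np.round(c.mean(0)[0]).tolist()))
    return out
E
python3 - <<'E'
from h import *
im=cv2.cvtColor(cv2.imread("pics/top0.png"),cv2.COLOR_BGR2RGB);cal=env.get_calibration("top")
hsv=cv2.cvtColor(im,cv2.COLOR_RGB2HSV);H,S,V=[hsv[...,i].astype(int) for i in range(3)]
roi=np.zeros(H.shape,bool);roi[130:295,140:480]=1
for n,m in dict(red=((H<6)|(H>174))&(S>150),blue=(H>100)&(H<125)&(S>120),yellow=(H>18)&(H<32)&(S>150),green=(H>50)&(H<75)&(S>120)).items(): print(n,rects(im,cal,m&roi,28))
print(hsv[244,178],hsv[250,160])
m=roi&(H>25)&(H<90)&(S>10)&(S<60)&(V>150);m[:215]=0;print("white",rects(im,cal,m,28))
print("cork",rects(im,cal,roi&(H>5)&(H<20)&(S>80),18,60))
print("base corners",[np.round(ray(cal,*p,16)[:2]) for p in((274,152),(398,141),(403,188),(279,203))])
print("mouse",ray(cal,347,241,20),"purple",ray(cal,317,282,20),"loupe",ray(cal,299,175,64))
b=[cv2.resize(im[130:215,260:415],None,fx=5,fy=5,interpolation=cv2.INTER_CUBIC)];save("crop0",b[0])
E
```

```text
red [([574.0, 322.0, 110.0, 67.0], -78.4, [188.0, 193.0])]
blue [([420.0, 102.0, 107.0, 66.0], 78.2, [275.0, 253.0])]
yellow [([428.0, -252.0, 111.0, 66.0], 76.8, [414.0, 249.0])]
green [([591.0, -343.0, 110.0, 65.0], 89.7, [447.0, 185.0])]
[ 39  20 175] [ 21  13 140]
white [([445.0, 300.0, 108.0, 65.0], 69.8, [196.0, 244.0])]
cork [([619.0, 23.0, 110.0, 65.0], -82.7, [306.0, 175.0])]
base corners [array([680., 105.]), array([ 708., -221.]), array([ 584., -231.]), array([547.,  92.])]
mouse [447.6935105  -82.02021709  20.        ] purple [345.25354995  -4.46828443  20.        ] loupe [612.20750882  38.59913657  64.        ]
```

View pics/crop0.png

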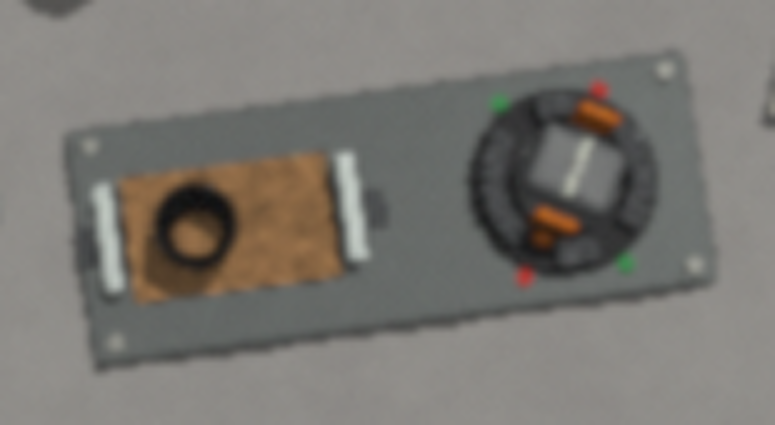

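The crop confirms the black loupe on the cork at crop (195,227), which is top-view (299,175). The knob tabs are at the red dots, so it is locked. I'll go above the knob.

Run:
```python
from h import *
cal=env.get_calibration("top");print(ray(cal,260+575/5,130+170/5,65),ray(cal,260+570/5,130+180/5,34))
to(635,-153,190,np.radians(66))
```

```text
[ 638.69067573 -150.05727364   65.        ] [ 638.90638581 -152.84411663   34.        ]
slide [ 55.4  -30.34   3.4 ]
turn [-0.002 -0.001 -0.83 ]
```

Request:
play_rows(
  series=[
    {"jaw": 1, "slide": [55.5, -30.3, 3.4], "turn": [0, 0, -0.83]},
    {"jaw": 1, "slide": [55.5, -30.3, 3.4], "turn": [0, 0, -0.83]},
    {"jaw": 1, "slide": [55.5, -30.3, 3.4], "turn": [0, 0, -0.83]},
    {"jaw": 1, "slide": [55.5, -30.3, 3.4], "turn": [0, 0, -0.83]},
    {"jaw": 1, "slide": [55.5, -30.3, 3.4], "turn": [0, 0, -0.83]},
    {"jaw": 1, "slide": [55.5, -30.3, 3.4], "turn": [0, 0, -0.83]},
    {"jaw": 1, "slide": [55.5, -30.3, 3.4], "turn": [0, 0, -0.83]},
    {"jaw": 1, "slide": [55.5, -30.3, 3.4], "turn": [0, 0, -0.83]},
  ],
)

```text
clock: 0.77
position: [433.0, -371.2, 206.1]
tool_rot: [-3.141, -0.0, 1.155]
force: [1.3, -0.5, 0.1]
grip_width: 93.4
grip_force: 0.0
```

Run:
```python
from h import *
st();to(635,-153,190,np.radians(66))
```

```text
{'clock': 0.767, 'position': [433.016, -371.228, 206.079], 'tool_rot': [-3.141, -0.0, 1.155], 'force': [1.332, -0.523, 0.144], 'grip_width': 93.445, 'grip_force': 0.0, 'joints': [0.789, 0.54, -0.197, 1.761, 0.133, 0.854, 0.116]}
slide [28.12  9.66  1.62]
turn [-0.001 -0.     0.003]
```

Request:
play_rows(
  series=[
    {"jaw": 1, "slide": [28.1, 9.7, 1.6], "turn": [0, 0, 0]},
    {"jaw": 1, "slide": [28.1, 9.7, 1.6], "turn": [0, 0, 0]},
    {"jaw": 1, "slide": [28.1, 9.7, 1.6], "turn": [0, 0, 0]},
    {"jaw": 1, "slide": [28.1, 9.7, 1.6], "turn": [0, 0, 0]},
    {"jaw": 1, "slide": [28.1, 9.7, 1.6], "turn": [0, 0, 0]},
    {"jaw": 1, "slide": [28.1, 9.7, 1.6], "turn": [0, 0, 0]},
    {"jaw": 1, "slide": [28.1, 9.7, 1.6], "turn": [0, 0, 0]},
    {"jaw": 1, "slide": [28.1, 9.7, 1.6], "turn": [0, 0, 0]},
  ],
)

```text
clock: 1.43
position: [640.0, -145.7, 189.6]
tool_rot: [3.141, -0.007, 1.162]
force: [-0.2, 1.3, 0.5]
grip_width: 94.2
grip_force: 0.0
```

Request:
play_rows(
  series=[
    {"jaw": 1, "slide": [0, 0, 0], "turn": [0, 0, 0]},
    {"jaw": 1, "slide": [0, 0, 0], "turn": [0, 0, 0]},
  ],
)

```text
clock: 1.6
position: [634.5, -156.2, 189.7]
tool_rot: [-3.14, 0.001, 1.152]
force: [-0.1, -0.0, 0.5]
grip_width: 93.8
grip_force: 0.0
```

Run:
```python
from h import *
st();c=env.get_calibration("wrist");print({k:np.round(c[k],3).tolist() for k in c});save("w1",env.capture("wrist"))
for X in([639,-153,60],[620,22,18]):print(proj(c,X))
```

```text
{'clock': 1.6, 'position': [634.453, -156.189, 189.67], 'tool_rot': [-3.14, 0.001, 1.152], 'force': [-0.071, -0.033, 0.528], 'grip_width': 93.767, 'grip_force': 0.0, 'joints': [0.302, 0.674, -0.179, 1.538, 0.139, 0.944, -0.339]}
{'intrinsics': [[335.512, 0.0, 316.815], [0.0, 335.512, 196.537], [0.0, 0.0, 1.0]], 'R': [[0.914, -0.406, -0.003], [-0.389, -0.877, 0.282], [-0.117, -0.257, -0.959]], 't': [-642.619, 89.884, 392.874]}
[320.54451514 188.28401632]
[221.08185368  10.18424744]
```

View pics/w1.png

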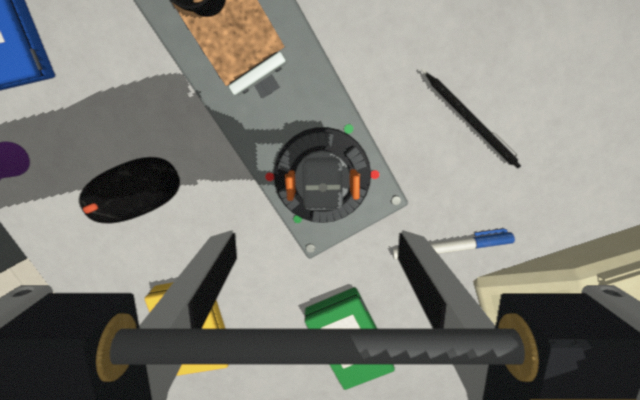

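The wrist view shows the knob at about (323,183) and its tabs at (291,185) and (356,185). I'll measure the tabs and base more exactly.

Run:
```python
from h import *
im=cv2.cvtColor(cv2.imread("pics/w1.png"),cv2.COLOR_BGR2RGB);c=env.get_calibration("wrist")
hsv=cv2.cvtColor(im,cv2.COLOR_RGB2HSV);H,S,V=[hsv[...,i].astype(int) for i in range(3)]
m=(H>4)&(H<16)&(S>170);m[:150]=0;m[215:]=0;m[:,:270]=0;m[:,380:]=0
for r in rects(im,c,m,66,20):print(r)
for k in((270,177),(375,174),(349,129),(297,219)):print("dots",ray(c,*k,34)[:2])
print("screws",ray(c,398,200,18)[:2],ray(c,310,248,18)[:2])
m=(H>5)&(H<20)&(S>70);m[110:]=0;print("cork",rects(im,c,m,18,200))
print("jaw",ray(c,231,93,37),ray(c,284,62,37))
to(639,-153,110,np.radians(67))
```

```text
([668.0, -162.0, 25.0, 8.0], 67.5, [354.0, 184.0])
([616.0, -139.0, 26.0, 9.0], 68.1, [290.0, 185.0])
dots [ 595.78517584 -130.92479738]
dots [ 689.47079373 -169.47674137]
dots [ 682.95307299 -119.86266115]
dots [ 601.35695943 -180.65302103]
screws [ 702.31069116 -209.22161304] [ 596.73275684 -221.54767166]
cork [([620.0, 7.0, 81.0, 66.0], -82.7, [228.0, 33.0])]
jaw [598.77482261 -47.35868238  37.        ] [653.1433758  -43.40349232  37.        ]
slide [0.65 0.28 7.99]
turn [-0.001  0.002 -0.019]
```

Run:
```python
from h import *
to(642,-150,58,np.radians(66.5))
```

```text
slide [ 1.06  0.44 13.19]
turn [-0.001  0.002 -0.011]
```

Request:
play_rows(
  series=[
    {"jaw": 1, "slide": [1.06, 0.44, 5], "turn": [0, 0, -0.01]},
    {"jaw": 1, "slide": [1.06, 0.44, 8], "turn": [0, 0, -0.01]},
    {"jaw": 1, "slide": [1.06, 0.44, 10], "turn": [0, 0, -0.01]},
    {"jaw": 1, "slide": [1.06, 0.44, 11.5], "turn": [0, 0, -0.01]},
    {"jaw": 1, "slide": [1.06, 0.44, 12.8], "turn": [0, 0, -0.01]},
    {"jaw": 1, "slide": [1.06, 0.44, 13.2], "turn": [0, 0, -0.01]},
    {"jaw": 1, "slide": [1.06, 0.44, 13.2], "turn": [0, 0, -0.01]},
    {"jaw": 1, "slide": [1.06, 0.44, 13.2], "turn": [0, 0, -0.01]},
  ],
)

```text
clock: 2.32
position: [643.9, -148.9, 59.3]
tool_rot: [3.14, 0.0, 1.161]
force: [-0.0, -0.1, -0.0]
grip_width: 93.7
grip_force: 0.0
```

Request:
play_rows(
  series=[
    {"jaw": -1, "slide": [0, 0, 0], "turn": [0, 0, 0]},
    {"jaw": -1, "slide": [0, 0, 0], "turn": [0, 0, 0]},
    {"jaw": -1, "slide": [0, 0, 0], "turn": [0, 0, 0]},
    {"jaw": -1, "slide": [0, 0, 0], "turn": [0, 0, 0]},
    {"jaw": -1, "slide": [0, 0, 0], "turn": [0, 0, 0]},
    {"jaw": -1, "slide": [0, 0, 0], "turn": [0, 0, 0]},
  ],
)

```text
clock: 2.82
position: [643.8, -147.8, 58.8]
tool_rot: [3.141, -0.0, 1.162]
force: [-0.3, -0.9, 2.9]
grip_width: 57.5
grip_force: 3.7
```

Request:
play_rows(
  series=[
    {"jaw": -1, "slide": [0, 0, 0], "turn": [0, 0, 0]},
    {"jaw": -1, "slide": [0, 0, 0], "turn": [0, 0, 0]},
    {"jaw": -1, "slide": [0, 0, 0], "turn": [0, 0, 0]},
    {"jaw": -1, "slide": [0, 0, 0], "turn": [0, 0, 0]},
  ],
)

```text
clock: 3.15
position: [643.6, -147.6, 59.2]
tool_rot: [-3.142, -0.0, 1.162]
force: [-2.3, 1.2, 5.7]
grip_width: 49.9
grip_force: 30.0
```

Request:
play_rows(
  series=[
    {"jaw": -1, "slide": [0, 0, 0], "turn": [0, 0, -0.07]},
    {"jaw": -1, "slide": [0, 0, 0], "turn": [0, 0, -0.14]},
    {"jaw": -1, "slide": [0, 0, 0], "turn": [0, 0, -0.21]},
    {"jaw": -1, "slide": [0, 0, 0], "turn": [0, 0, -0.28]},
    {"jaw": -1, "slide": [0, 0, 0], "turn": [0, 0, -0.35]},
    {"jaw": -1, "slide": [0, 0, 0], "turn": [0, 0, -0.42]},
    {"jaw": -1, "slide": [0, 0, 0], "turn": [0, 0, -0.49]},
    {"jaw": -1, "slide": [0, 0, 0], "turn": [0, 0, -0.56]},
  ],
)

```text
clock: 3.82
position: [641.4, -147.4, 59.1]
tool_rot: [-3.137, -0.001, 1.725]
force: [-7.6, 1.2, 10.0]
grip_width: 49.8
grip_force: 30.1
```

Request:
play_rows(
  series=[
    {"jaw": -1, "slide": [0, 0, 0], "turn": [0, 0, -0.07]},
    {"jaw": -1, "slide": [0, 0, 0], "turn": [0, 0, -0.14]},
    {"jaw": -1, "slide": [0, 0, 0], "turn": [0, 0, -0.21]},
    {"jaw": -1, "slide": [0, 0, 0], "turn": [0, 0, -0.28]},
    {"jaw": -1, "slide": [0, 0, 0], "turn": [0, 0, -0.35]},
    {"jaw": -1, "slide": [0, 0, 0], "turn": [0, 0, -0.42]},
    {"jaw": -1, "slide": [0, 0, 0], "turn": [0, 0, -0.48]},
    {"jaw": -1, "slide": [0, 0, 0], "turn": [0, 0, -0.5]},
  ],
)

```text
clock: 4.48
position: [639.5, -148.2, 59.1]
tool_rot: [-3.135, -0.004, 2.223]
force: [-10.1, 0.3, 14.2]
grip_width: 50.2
grip_force: 30.1
```

Run:
```python
from h import *
print(st()["wrist_torque"])
```

```text
{'clock': 4.483, 'position': [639.516, -148.152, 59.058], 'tool_rot': [-3.135, -0.004, 2.223], 'force': [-10.149, 0.34, 14.172], 'grip_width': 50.233, 'grip_force': 30.086, 'joints': [0.432, 0.874, -0.436, 1.606, 0.482, 0.78, 0.435]}
[ 0.11558955  2.21699888 -0.3713026 ]
```

Request:
play_rows(
  series=[
    {"jaw": 1, "slide": [0, 0, 0], "turn": [0, 0, 0]},
    {"jaw": 1, "slide": [0, 0, 0], "turn": [0, 0, 0]},
    {"jaw": 1, "slide": [0, 0, 0], "turn": [0, 0, 0]},
    {"jaw": 1, "slide": [0, 0, 0], "turn": [0, 0, 0]},
    {"jaw": 1, "slide": [0, 0, 0], "turn": [0, 0, 0]},
    {"jaw": 1, "slide": [0, 0, 0], "turn": [0, 0, 0]},
  ],
)

```text
clock: 4.98
position: [644.6, -147.8, 58.4]
tool_rot: [3.14, 0.001, 2.222]
force: [1.3, 0.2, -0.4]
grip_width: 86.8
grip_force: 0.0
```

Request:
play_rows(
  series=[
    {"jaw": 1, "slide": [0, 0, -2], "turn": [0, 0, 0]},
    {"jaw": 1, "slide": [0, 0, -5], "turn": [0, 0, 0]},
    {"jaw": 1, "slide": [0, 0, -9], "turn": [0, 0, 0]},
    {"jaw": 1, "slide": [0, 0, -13], "turn": [0, 0, 0]},
    {"jaw": 1, "slide": [0, 0, -16], "turn": [0, 0, 0]},
    {"jaw": 1, "slide": [0, 0, -16], "turn": [0, 0, 0]},
  ],
)

```text
clock: 5.48
position: [648.4, -147.6, 226.0]
tool_rot: [3.132, 0.01, 2.222]
force: [1.3, -0.6, -1.2]
grip_width: 94.0
grip_force: 0.0
```

Run:
```python
from h import *
st();save("w2",env.capture("wrist"));c=env.get_calibration("wrist");np.savez("w2.npz",**c)
to(608,38,190,np.radians(96.5))
```

```text
{'clock': 5.483, 'position': [648.44, -147.628, 226.014], 'tool_rot': [3.132, 0.01, 2.222], 'force': [1.271, -0.627, -1.218], 'grip_width': 94.017, 'grip_force': 0.0, 'joints': [0.477, 0.687, -0.524, 1.473, 0.372, 1.066, 0.525]}
slide [17.14  8.16  3.2 ]
turn [0.008 0.005 0.537]
```

View pics/w2.png

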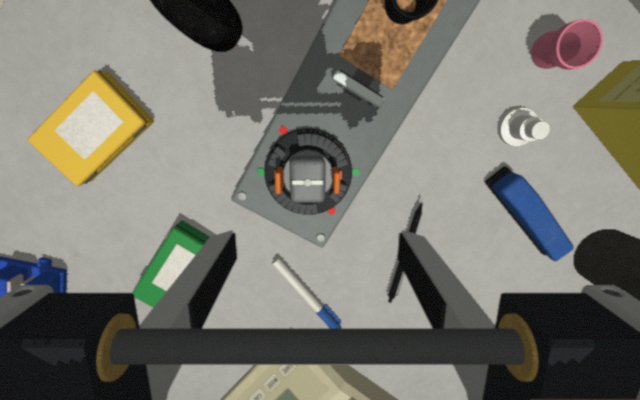

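The knob now stands at the green dots, with the tabs at (280,182) and (336,182) sprung out, and the jaw at (360,85) is clear of the cork. Next is the loupe.

Request:
play_rows(
  series=[
    {"jaw": 1, "slide": [17.1, 8.2, 3.2], "turn": [0.01, 0.005, 0.54]},
    {"jaw": 1, "slide": [17.1, 8.2, 3.2], "turn": [0.01, 0.005, 0.54]},
    {"jaw": 1, "slide": [17.1, 8.2, 3.2], "turn": [0.01, 0.005, 0.54]},
    {"jaw": 1, "slide": [17.1, 8.2, 3.2], "turn": [0.01, 0.005, 0.54]},
    {"jaw": 1, "slide": [17.1, 8.2, 3.2], "turn": [0.01, 0.005, 0.54]},
    {"jaw": 1, "slide": [17.1, 8.2, 3.2], "turn": [0.01, 0.005, 0.54]},
    {"jaw": 1, "slide": [17.1, 8.2, 3.2], "turn": [0.01, 0.005, 0.54]},
    {"jaw": 1, "slide": [17.1, 8.2, 3.2], "turn": [0.01, 0.005, 0.54]},
  ],
)

```text
clock: 6.2
position: [605.2, 36.7, 185.5]
tool_rot: [-3.13, -0.001, 1.682]
force: [0.7, -0.6, 0.3]
grip_width: 93.7
grip_force: 0.0
```

Request:
play_rows(
  series=[
    {"jaw": 1, "slide": [0, 0, 0], "turn": [0, 0, 0]},
    {"jaw": 1, "slide": [0, 0, 0], "turn": [0, 0, 0]},
    {"jaw": 1, "slide": [0, 0, 0], "turn": [0, 0, 0]},
  ],
)

```text
clock: 6.45
position: [605.5, 36.3, 186.2]
tool_rot: [-3.131, -0.002, 1.679]
force: [0.1, -0.6, 0.0]
grip_width: 94.2
grip_force: 0.0
```

Run:
```python
from h import *
st();c=env.get_calibration("wrist");im=env.capture("wrist");save("w3",im);np.savez("w3.npz",**c)
hsv=cv2.cvtColor(im,cv2.COLOR_RGB2HSV);H,S,V=[hsv[...,i].astype(int) for i in range(3)]
m=(H>5)&(H<20)&(S>70);m[320:]=0;print("cork",rects(im,c,m,18,200))
print(proj(c,[612,38,64]))
```

```text
{'clock': 6.45, 'position': [605.467, 36.301, 186.225], 'tool_rot': [-3.131, -0.002, 1.679], 'force': [0.149, -0.626, 0.028], 'grip_width': 94.223, 'grip_force': 0.0, 'joints': [0.122, 0.635, -0.369, 1.667, 0.273, 0.902, -0.245]}
cork [([619.0, 22.0, 108.0, 66.0], -82.5, [331.0, 195.0])]
[326.12355366 195.2395349 ]
```

View pics/w3.png

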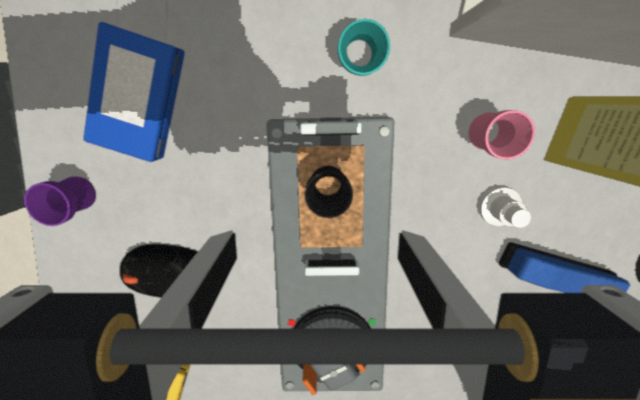

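The loupe rim is at about (329,191), inside the cork at (297–365, 145–248). The teal, pink, white and purple look-alikes stand elsewhere.

Run:
```python
from h import *
c=env.get_calibration("wrist");p=ray(c,329,191,64);print(p);to(p[0],p[1],53,np.radians(97))
```

```text
[614.00785328  42.42323746  64.        ]
slide [ 0.46  1.06 13.32]
turn [-0.011 -0.002 -0.013]
```

Request:
play_rows(
  series=[
    {"jaw": 1, "slide": [0.5, 0.9, 4], "turn": [-0.01, 0, -0.013]},
    {"jaw": 1, "slide": [0.5, 1.0, 8], "turn": [-0.01, 0, -0.013]},
    {"jaw": 1, "slide": [0.5, 1.0, 11], "turn": [-0.01, 0, -0.013]},
    {"jaw": 1, "slide": [0.5, 1.0, 12.5], "turn": [-0.01, 0, -0.013]},
    {"jaw": 1, "slide": [0.5, 1.0, 13.3], "turn": [-0.01, 0, -0.013]},
    {"jaw": 1, "slide": [0.5, 1.0, 13.3], "turn": [-0.01, 0, -0.013]},
  ],
)

```text
clock: 7.0
position: [612.1, 43.6, 51.6]
tool_rot: [-3.138, -0.002, 1.694]
force: [-0.0, -0.1, 0.4]
grip_width: 93.9
grip_force: 0.0
```

Request:
play_rows(
  series=[
    {"jaw": -1, "slide": [0, 0, 0], "turn": [0, 0, 0]},
    {"jaw": -1, "slide": [0, 0, 0], "turn": [0, 0, 0]},
    {"jaw": -1, "slide": [0, 0, 0], "turn": [0, 0, 0]},
    {"jaw": -1, "slide": [0, 0, 0], "turn": [0, 0, 0]},
    {"jaw": -1, "slide": [0, 0, 0], "turn": [0, 0, 0]},
    {"jaw": -1, "slide": [0, 0, 0], "turn": [0, 0, 0]},
    {"jaw": -1, "slide": [0, 0, 0], "turn": [0, 0, 0]},
    {"jaw": -1, "slide": [0, 0, 0], "turn": [0, 0, 0]},
  ],
)

```text
clock: 7.67
position: [613.2, 44.1, 53.5]
tool_rot: [-3.141, -0.002, 1.695]
force: [0.4, -0.1, -0.9]
grip_width: 44.2
grip_force: 0.0
```

Request:
play_rows(
  series=[
    {"jaw": -1, "slide": [0, 0, 0], "turn": [0, 0, 0]},
    {"jaw": -1, "slide": [0, 0, 0], "turn": [0, 0, 0]},
    {"jaw": -1, "slide": [0, 0, -1], "turn": [0, 0, 0]},
    {"jaw": -1, "slide": [0, 0, -3], "turn": [0, 0, 0]},
    {"jaw": -1, "slide": [0, 0, -6], "turn": [0, 0, 0]},
    {"jaw": -1, "slide": [0, 0, -8], "turn": [0, 0, 0]},
    {"jaw": -1, "slide": [0, 0, -8], "turn": [0, 0, 0]},
  ],
)

```text
clock: 8.25
position: [616.1, 44.6, 138.2]
tool_rot: [3.134, -0.002, 1.695]
force: [0.8, 0.2, -0.3]
grip_width: 40.9
grip_force: 30.0
```

Run:
```python
from h import *
st();to(535,200,120,np.radians(97));to(535,200,37)
```

```text
{'clock': 8.25, 'position': [616.135, 44.592, 138.16], 'tool_rot': [3.134, -0.002, 1.695], 'force': [0.83, 0.191, -0.26], 'grip_width': 40.876, 'grip_force': 30.0, 'joints': [0.098, 0.699, -0.351, 1.695, 0.312, 0.796, -0.272]}
slide [16.42 -6.14  1.81]
turn [ 0.007 -0.002  0.002]
slide [16.4  -6.2  10.11]
```

Request:
play_rows(
  series=[
    {"jaw": -1, "slide": [16.4, -6.2, 1.8], "turn": [0.007, 0, 0]},
    {"jaw": -1, "slide": [16.4, -6.2, 1.8], "turn": [0.007, 0, 0]},
    {"jaw": -1, "slide": [16.4, -6.2, 1.8], "turn": [0.007, 0, 0]},
    {"jaw": -1, "slide": [16.4, -6.2, 1.8], "turn": [0.007, 0, 0]},
    {"jaw": -1, "slide": [16.4, -6.2, 1.8], "turn": [0.007, 0, 0]},
    {"jaw": -1, "slide": [16.4, -6.2, 4], "turn": [0.007, 0, 0]},
    {"jaw": -1, "slide": [16.4, -6.2, 7], "turn": [0.007, 0, 0]},
    {"jaw": -1, "slide": [16.4, -6.2, 7], "turn": [0.007, 0, 0]},
  ],
)

```text
clock: 8.92
position: [527.7, 197.7, 59.4]
tool_rot: [-3.125, 0.001, 1.696]
force: [-0.1, -1.5, -1.0]
grip_width: 40.8
grip_force: 30.0
```

Request:
play_rows(
  series=[
    {"jaw": -1, "slide": [0, 0, 0], "turn": [0, 0, 0]},
    {"jaw": -1, "slide": [0, 0, 0], "turn": [0, 0, 0]},
  ],
)

```text
clock: 9.08
position: [531.7, 199.1, 64.3]
tool_rot: [-3.134, -0.002, 1.694]
force: [-0.2, -0.2, -0.5]
grip_width: 40.8
grip_force: 30.0
```

Run:
```python
from h import *
st();to(535,200,36.5,np.radians(97))
```

```text
{'clock': 9.083, 'position': [531.678, 199.069, 64.32], 'tool_rot': [-3.134, -0.002, 1.694], 'force': [-0.237, -0.166, -0.465], 'grip_width': 40.816, 'grip_force': 30.0, 'joints': [-0.225, 0.75, -0.282, 1.867, 0.346, 0.578, -0.604]}
slide [0.04 0.36 2.78]
turn [-0.008 -0.002  0.001]
```

Request:
play_rows(
  series=[
    {"jaw": -1, "slide": [0, 0, 1.2], "turn": [0, 0, 0]},
    {"jaw": -1, "slide": [0, 0, 2.2], "turn": [0, 0, 0]},
    {"jaw": -1, "slide": [0, 0, 2.7], "turn": [0, 0, 0]},
    {"jaw": -1, "slide": [0, 0, 2.7], "turn": [0, 0, 0]},
    {"jaw": -1, "slide": [0, 0, 2.7], "turn": [0, 0, 0]},
    {"jaw": -1, "slide": [0, 0, 2.7], "turn": [0, 0, 0]},
  ],
)

```text
clock: 9.58
position: [531.2, 199.2, 36.8]
tool_rot: [-3.134, -0.002, 1.695]
force: [0.5, -0.4, -1.1]
grip_width: 40.9
grip_force: 30.0
```

Request:
play_rows(
  series=[
    {"jaw": 0.2, "slide": [0, 0, 0], "turn": [0, 0, 0]},
    {"jaw": 0.2, "slide": [0, 0, 0], "turn": [0, 0, 0]},
    {"jaw": 0.6, "slide": [0, 0, 0], "turn": [0, 0, 0]},
    {"jaw": 1, "slide": [0, 0, 0], "turn": [0, 0, 0]},
    {"jaw": 1, "slide": [0, 0, 0], "turn": [0, 0, 0]},
    {"jaw": 1, "slide": [0, 0, 0], "turn": [0, 0, 0]},
  ],
)

```text
clock: 10.08
position: [531.2, 199.2, 36.8]
tool_rot: [-3.134, -0.002, 1.695]
force: [-0.7, 0.0, -0.5]
grip_width: 77.6
grip_force: 0.0
```

Request:
play_rows(
  series=[
    {"jaw": 1, "slide": [0, 0, -2], "turn": [0, 0, 0]},
    {"jaw": 1, "slide": [0, 0, -5], "turn": [0, 0, 0]},
    {"jaw": 1, "slide": [0, 0, -9], "turn": [0, 0, 0]},
    {"jaw": 1, "slide": [0, 0, -13], "turn": [0, 0, 0]},
    {"jaw": 1, "slide": [0, 0, -15], "turn": [0, 0, 0]},
  ],
)

```text
clock: 10.5
position: [534.0, 200.1, 191.2]
tool_rot: [-3.139, -0.004, 1.695]
force: [0.5, 0.3, 0.6]
grip_width: 93.7
grip_force: 0.0
```

```bash
cat >> h.py <<'E'
def col(im,n):
    hsv=cv2.cvtColor(im,cv2.COLOR_RGB2HSV);H,S,V=[hsv[...,i].astype(int) for i in range(3)]
    return dict(red=((H<6)|(H>174))&(S>150),blue=(H>100)&(H<125)&(S>120),yellow=(H>18)&(H<32)&(S>150),green=(H>50)&(H<75)&(S>120),white=(H>25)&(H<90)&(S>8)&(S<60)&(V>150))[n]
def find(cam,n,z=28,box=None):
    c=env.get_calibration(cam);im=env.capture(cam);m=col(im,n)
    r=np.zeros(m.shape,bool);b=box or ((130,295,140,480) if cam=="top" else (0,300,0,640));r[b[0]:b[1],b[2]:b[3]]=1
    m=cv2.morphologyEx((m&r).astype(np.uint8),cv2.MORPH_CLOSE,np.ones((3,3)))
    for q in rects(im,c,m,z,150 if cam=="top" else 1000):print(cam,n,q)
    return im
E
python3 - <<'E'
from h import *
st()
for n in("red","blue","green","yellow"):im=find("top",n)
save("top1",im)
find("top","white",box=(215,280,160,230));im=find("wrist","red");save("w4",im)
to(574,322,150,np.radians(101.6))
E
```

```text
{'clock': 10.5, 'position': [533.959, 200.078, 191.168], 'tool_rot': [-3.139, -0.004, 1.695], 'force': [0.459, 0.32, 0.586], 'grip_width': 93.735, 'grip_force': 0.0, 'joints': [-0.167, 0.574, -0.367, 1.773, 0.258, 0.842, -0.528]}
top blue ([420.0, 102.0, 107.0, 66.0], 78.2, [275.0, 253.0])
top green ([590.0, -343.0, 111.0, 65.0], -88.2, [447.0, 185.0])
top yellow ([428.0, -252.0, 111.0, 66.0], 77.0, [414.0, 249.0])
wrist red ([575.0, 320.0, 99.0, 68.0], -78.3, [384.0, 57.0])
slide [11.74  5.81  3.47]
turn [-0.011 -0.002 -0.078]
```

View pics/w4.png

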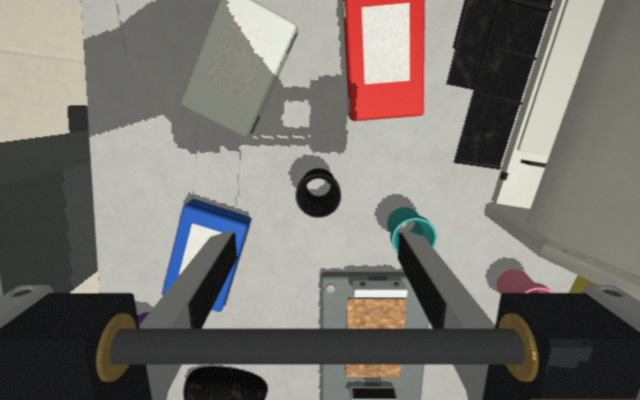

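The loupe stands upright on the bench at (318,192). The red case at (385,60) has the keyboard about 30 mm to its right, so I'll approach it with the gripper partly open.

Request:
play_rows(
  series=[
    {"jaw": 0.75, "slide": [11.7, 5.8, 3.5], "turn": [-0.01, 0, -0.08]},
    {"jaw": 0.75, "slide": [11.7, 5.8, 3.5], "turn": [-0.01, 0, -0.08]},
    {"jaw": 0.75, "slide": [11.7, 5.8, 3.5], "turn": [-0.01, 0, -0.08]},
    {"jaw": 0.75, "slide": [11.7, 5.8, 3.5], "turn": [-0.01, 0, -0.08]},
    {"jaw": 0.75, "slide": [11.7, 5.8, 3.5], "turn": [-0.01, 0, -0.08]},
    {"jaw": 0.75, "slide": [11.7, 5.8, 3.5], "turn": [-0.01, 0, -0.08]},
    {"jaw": 0.75, "slide": [11.7, 5.8, 3.5], "turn": [-0.01, 0, -0.08]},
  ],
)

```text
clock: 11.38
position: [574.7, 320.0, 150.6]
tool_rot: [3.141, -0.0, 1.773]
force: [0.5, -0.3, 0.6]
grip_width: 82.1
grip_force: 0.0
```

Run:
```python
from h import *
st();im=find("wrist","red");save("w5",im)
to(574,322,22,np.radians(101.6))
```

```text
{'clock': 11.383, 'position': [574.723, 319.976, 150.559], 'tool_rot': [3.141, -0.0, 1.773], 'force': [0.503, -0.288, 0.648], 'grip_width': 82.118, 'grip_force': 0.0, 'joints': [-0.347, 0.74, -0.353, 1.558, 0.303, 0.898, -0.603]}
wrist red ([575.0, 326.0, 109.0, 66.0], -78.4, [319.0, 186.0])
slide [ 0.23 -0.08 12.91]
turn [ 0.001 -0.    -0.   ]
```

View pics/w5.png

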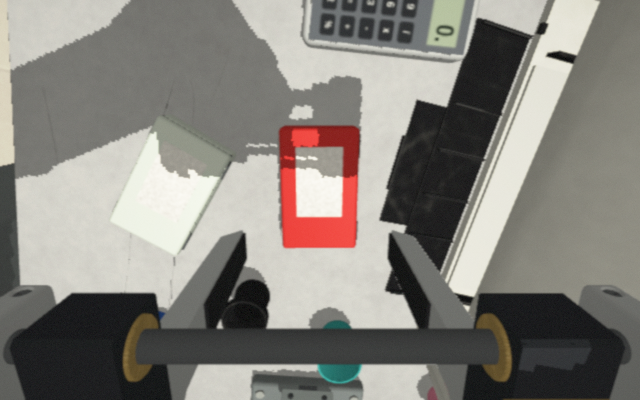

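The red case is centred at (319,186), and the keyboard edge at (388,220) clears the right finger.

Request:
play_rows(
  series=[
    {"jaw": 0.75, "slide": [0.4, 0, 4], "turn": [0, 0, 0]},
    {"jaw": 0.75, "slide": [0.4, 0, 7.5], "turn": [0, 0, 0]},
    {"jaw": 0.75, "slide": [0.4, 0, 10], "turn": [0, 0, 0]},
    {"jaw": 0.75, "slide": [0.4, 0, 11.8], "turn": [0, 0, 0]},
    {"jaw": 0.75, "slide": [0.4, 0, 12.8], "turn": [0, 0, 0]},
    {"jaw": 0.75, "slide": [0.4, 0, 12.8], "turn": [0, 0, 0]},
  ],
)

```text
clock: 11.93
position: [573.6, 324.2, 21.8]
tool_rot: [-3.141, -0.0, 1.773]
force: [-0.4, -0.2, 0.5]
grip_width: 82.2
grip_force: 0.0
```

Request:
play_rows(
  series=[
    {"jaw": -1, "slide": [0, 0, 0], "turn": [0, 0, 0]},
    {"jaw": -1, "slide": [0, 0, 0], "turn": [0, 0, 0]},
    {"jaw": -1, "slide": [0, 0, 0], "turn": [0, 0, 0]},
    {"jaw": -1, "slide": [0, 0, 0], "turn": [0, 0, 0]},
    {"jaw": -1, "slide": [0, 0, 0], "turn": [0, 0, 0]},
    {"jaw": -1, "slide": [0, 0, 0], "turn": [0, 0, 0]},
  ],
)

```text
clock: 12.43
position: [575.6, 327.1, 24.9]
tool_rot: [3.137, -0.003, 1.775]
force: [0.1, -0.1, 3.8]
grip_width: 68.3
grip_force: 3.0
```

Request:
play_rows(
  series=[
    {"jaw": -1, "slide": [0, 0, -1], "turn": [0, 0, 0]},
    {"jaw": -1, "slide": [0, 0, -2.5], "turn": [0, 0, 0]},
    {"jaw": -1, "slide": [0, 0, -5], "turn": [0, 0, 0]},
    {"jaw": -1, "slide": [0, 0, -8], "turn": [0, 0, 0]},
    {"jaw": -1, "slide": [0, 0, -10], "turn": [0, 0, 0]},
    {"jaw": -1, "slide": [0, 0, -10], "turn": [0, 0, 0]},
  ],
)

```text
clock: 12.93
position: [576.3, 328.1, 127.9]
tool_rot: [3.133, -0.005, 1.775]
force: [0.5, -0.5, -2.4]
grip_width: 68.0
grip_force: 30.0
```

Run:
```python
from h import *
st();to(620,23,120,np.radians(97));find("wrist","red")
```

```text
{'clock': 12.933, 'position': [576.298, 328.109, 127.933], 'tool_rot': [3.133, -0.005, 1.775], 'force': [0.492, -0.505, -2.366], 'grip_width': 68.04, 'grip_force': 29.999, 'joints': [-0.36, 0.769, -0.346, 1.569, 0.318, 0.849, -0.621]}
slide [-30.77  -1.91   0.61]
turn [ 0.009 -0.006  0.082]
wrist red ([582.0, 305.0, 127.0, 112.0], -78.5, [316.0, 222.0])
```

Request:
play_rows(
  series=[
    {"jaw": -1, "slide": [-3, -0.2, 0.6], "turn": [0.009, -0.006, 0.08]},
    {"jaw": -1, "slide": [-7, -0.5, 0.6], "turn": [0.009, -0.006, 0.08]},
    {"jaw": -1, "slide": [-11, -0.7, 0.6], "turn": [0.009, -0.006, 0.08]},
    {"jaw": -1, "slide": [-15, -1, 0.6], "turn": [0.009, -0.006, 0.08]},
    {"jaw": -1, "slide": [-19, -1.2, 0.6], "turn": [0.009, -0.006, 0.08]},
    {"jaw": -1, "slide": [-23, -1.5, 0.6], "turn": [0.009, -0.006, 0.08]},
    {"jaw": -1, "slide": [-27, -1.7, 0.6], "turn": [0.009, -0.006, 0.08]},
    {"jaw": -1, "slide": [-30, -1.9, 0.6], "turn": [0.009, -0.006, 0.08]},
  ],
)

```text
clock: 13.65
position: [614.9, 23.6, 114.2]
tool_rot: [-3.13, 0.006, 1.692]
force: [0.5, -0.9, -2.8]
grip_width: 68.0
grip_force: 30.0
```

Request:
play_rows(
  series=[
    {"jaw": -1, "slide": [-0.8, 0, 0], "turn": [0, 0, 0]},
    {"jaw": -1, "slide": [-0.8, 0, 0], "turn": [0, 0, 0]},
    {"jaw": -1, "slide": [-0.8, 0, 0], "turn": [0, 0, 0]},
    {"jaw": -1, "slide": [-0.8, 0, 0], "turn": [0, 0, 0]},
  ],
)

```text
clock: 13.98
position: [616.5, 23.7, 115.9]
tool_rot: [-3.133, 0.001, 1.698]
force: [-0.8, 0.3, -2.7]
grip_width: 67.9
grip_force: 30.0
```

```bash
cat >> h.py <<'E'
def held(n,dz=4):
    # front end of held case, relative to TCP along tool x (nominal 55)
    s=env.get_state();c=env.get_calibration("wrist");im=env.capture("wrist");m=col(im,n)
    R=Ro.from_euler("xyz",s["tool_rot"]);out=[]
    for u in(300,310,320,330,340):
        v=np.nonzero(m[:,u])[0];v=v[v>60]
        if len(v): out.append((u,int(v.min()),np.round(R.inv().apply(ray(c,u,v.min(),s["position"][2]+dz)-s["position"])[:2],1).tolist()))
    print(out);return im
E
python3 - <<'E'
from h import *
st();save("w6",held("red"));to(620,23,42,np.radians(97))
E
```

```text
{'clock': 13.983, 'position': [616.55, 23.674, 115.892], 'tool_rot': [-3.133, 0.001, 1.698], 'force': [-0.817, 0.328, -2.733], 'grip_width': 67.89, 'grip_force': 29.999, 'joints': [0.129, 0.735, -0.353, 1.697, 0.338, 0.778, -0.258]}
[(300, 156, [56.2, -7.9]), (310, 156, [56.2, -3.2]), (320, 156, [56.2, 1.4]), (330, 156, [56.2, 6.1]), (340, 156, [56.2, 10.8])]
slide [-0.12  0.37  7.42]
turn [-0.008  0.002  0.005]
```

View pics/w6.png

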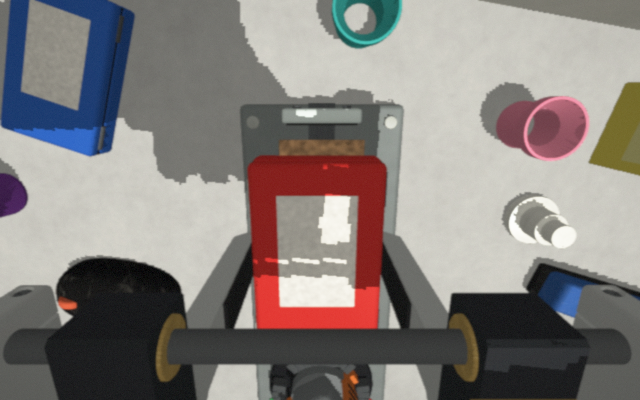

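The red case is held squarely, with its front edge at row 156. Its centre is within about 1 mm of the TCP, and the base is square in view.

Request:
play_rows(
  series=[
    {"jaw": -1, "slide": [-0.2, 0.35, 2.5], "turn": [-0.008, 0, 0]},
    {"jaw": -1, "slide": [-0.2, 0.35, 5], "turn": [-0.008, 0, 0]},
    {"jaw": -1, "slide": [-0.2, 0.35, 6.3], "turn": [-0.008, 0, 0]},
    {"jaw": -1, "slide": [-0.2, 0.35, 6.8], "turn": [-0.008, 0, 0]},
    {"jaw": -1, "slide": [-0.2, 0.35, 7.2], "turn": [-0.008, 0, 0]},
    {"jaw": -1, "slide": [-0.2, 0.35, 7.4], "turn": [-0.008, 0, 0]},
    {"jaw": -1, "slide": [-0.2, 0.35, 7.4], "turn": [-0.008, 0, 0]},
    {"jaw": -1, "slide": [-0.2, 0.35, 7.4], "turn": [-0.008, 0, 0]},
  ],
)

```text
clock: 14.7
position: [621.7, 19.2, 43.8]
tool_rot: [3.138, 0.004, 1.695]
force: [0.7, -0.4, -2.0]
grip_width: 67.8
grip_force: 30.0
```

Run:
```python
from h import *
st();to(620,23,42,np.radians(97))
```

```text
{'clock': 14.7, 'position': [621.708, 19.232, 43.808], 'tool_rot': [3.138, 0.004, 1.695], 'force': [0.685, -0.433, -2.005], 'grip_width': 67.83, 'grip_force': 29.999, 'joints': [0.105, 0.834, -0.304, 1.73, 0.39, 0.634, -0.297]}
slide [ 0.4  -0.12  0.18]
turn [0.004 0.004 0.002]
```

Request:
play_rows(
  series=[
    {"jaw": -1, "slide": [0.3, -0.1, 0], "turn": [0, 0, 0]},
    {"jaw": -1, "slide": [0.3, -0.1, 0.1], "turn": [0, 0, 0]},
    {"jaw": -1, "slide": [0.3, -0.1, 0.2], "turn": [0, 0, 0]},
    {"jaw": -1, "slide": [0.3, -0.1, 0.2], "turn": [0, 0, 0]},
    {"jaw": -1, "slide": [0.3, -0.1, 0.2], "turn": [0, 0, 0]},
  ],
)

```text
clock: 15.12
position: [620.0, 22.1, 43.0]
tool_rot: [3.139, 0.004, 1.695]
force: [-3.4, -0.2, 10.6]
grip_width: 68.0
grip_force: 30.0
```

Request:
play_rows(
  series=[
    {"jaw": 0.6, "slide": [0, 0, 0], "turn": [0, 0, 0]},
    {"jaw": 0.6, "slide": [0, 0, 0], "turn": [0, 0, 0]},
    {"jaw": 0.8, "slide": [0, 0, 0], "turn": [0, 0, 0]},
    {"jaw": 0.8, "slide": [0, 0, 0], "turn": [0, 0, 0]},
    {"jaw": 0.8, "slide": [0, 0, -1], "turn": [0, 0, 0]},
    {"jaw": 0.8, "slide": [0, 0, -4], "turn": [0, 0, 0]},
    {"jaw": 0.8, "slide": [0, 0, -8], "turn": [0, 0, 0]},
    {"jaw": 0.8, "slide": [0, 0, -12], "turn": [0, 0, 0]},
  ],
)

```text
clock: 15.78
position: [618.3, 22.2, 161.9]
tool_rot: [-3.141, 0.003, 1.695]
force: [0.9, 0.4, 0.0]
grip_width: 84.8
grip_force: 0.0
```

Request:
play_rows(
  series=[
    {"jaw": 1, "slide": [0, 0, -2], "turn": [0, 0, 0]},
    {"jaw": 1, "slide": [0, 0, -2], "turn": [0, 0, 0]},
    {"jaw": 1, "slide": [0, 0, -2], "turn": [0, 0, 0]},
  ],
)

```text
clock: 16.03
position: [620.0, 22.2, 182.5]
tool_rot: [3.137, 0.004, 1.695]
force: [0.2, 0.2, -0.6]
grip_width: 93.7
grip_force: 0.0
```

Run:
```python
from h import *
st();find("wrist","red",z=46);
for n in("blue","green","yellow"):find("top",n)
im=find("top","white",box=(215,280,160,230));find("top","red",z=46,box=(130,220,270,340))
to(420,102,180,np.radians(78.2))
```

```text
{'clock': 16.033, 'position': [619.961, 22.2, 182.525], 'tool_rot': [3.137, 0.004, 1.695], 'force': [0.225, 0.218, -0.641], 'grip_width': 93.695, 'grip_force': 0.0, 'joints': [0.151, 0.652, -0.384, 1.646, 0.301, 0.897, -0.227]}
wrist red ([620.0, 21.0, 111.0, 67.0], -82.9, [316.0, 189.0])
top blue ([420.0, 102.0, 107.0, 66.0], 78.2, [275.0, 253.0])
top green ([590.0, -343.0, 111.0, 65.0], -88.1, [447.0, 185.0])
top yellow ([438.0, -294.0, 75.0, 38.0], 35.1, [429.0, 245.0])
top white ([446.0, 300.0, 110.0, 67.0], 69.8, [195.0, 244.0])
slide [ 10.38 -18.69  -0.08]
turn [-0.001  0.004  0.33 ]
```

The red case is well placed at (620,21), 97°. Blue is next.

Request:
play_rows(
  series=[
    {"jaw": 1, "slide": [10.4, -18.7, 2], "turn": [0, 0, 0.33]},
    {"jaw": 1, "slide": [10.4, -18.7, 2], "turn": [0, 0, 0.33]},
    {"jaw": 1, "slide": [10.4, -18.7, 2], "turn": [0, 0, 0.33]},
    {"jaw": 1, "slide": [10.4, -18.7, 2], "turn": [0, 0, 0.33]},
    {"jaw": 1, "slide": [10.4, -18.7, 2], "turn": [0, 0, 0.33]},
    {"jaw": 1, "slide": [10.4, -18.7, 2], "turn": [0, 0, 0.33]},
    {"jaw": 1, "slide": [10.4, -18.7, 2], "turn": [0, 0, 0.33]},
    {"jaw": 1, "slide": [10.4, -18.7, 2], "turn": [0, 0, 0.33]},
  ],
)

```text
clock: 17.0
position: [421.8, 102.4, 160.1]
tool_rot: [3.138, 0.003, 1.365]
force: [0.1, 0.2, 0.8]
grip_width: 94.1
grip_force: 0.0
```

Request:
play_rows(
  series=[
    {"jaw": 1, "slide": [0, 0, 0], "turn": [0, 0, 0]},
    {"jaw": 1, "slide": [0, 0, 0], "turn": [0, 0, 0]},
  ],
)

```text
clock: 17.17
position: [422.7, 101.8, 160.0]
tool_rot: [3.138, 0.002, 1.363]
force: [0.5, 0.1, -0.3]
grip_width: 94.2
grip_force: 0.0
```

Run:
```python
from h import *
st();im=find("wrist","blue");save("w7",im)
to(420,102,22,np.radians(78.2))
```

```text
{'clock': 17.167, 'position': [422.667, 101.753, 160.044], 'tool_rot': [3.138, 0.002, 1.363], 'force': [0.548, 0.078, -0.349], 'grip_width': 94.156, 'grip_force': 0.0, 'joints': [-0.092, 0.444, -0.29, 2.157, 0.238, 0.567, -0.765]}
wrist blue ([421.0, 104.0, 108.0, 67.0], 78.0, [314.0, 188.0])
slide [ 1.00e-02 -2.90e-01  1.38e+01]
turn [ 0.003  0.003 -0.002]
```

Request:
play_rows(
  series=[
    {"jaw": 1, "slide": [0.2, -0.2, 4], "turn": [0.003, 0, 0]},
    {"jaw": 1, "slide": [0.2, -0.2, 8], "turn": [0.003, 0, 0]},
    {"jaw": 1, "slide": [0.2, -0.2, 11], "turn": [0.003, 0, 0]},
    {"jaw": 1, "slide": [0.2, -0.2, 12.7], "turn": [0.003, 0, 0]},
    {"jaw": 1, "slide": [0.2, -0.2, 13.7], "turn": [0.003, 0, 0]},
    {"jaw": 1, "slide": [0.2, -0.2, 13.7], "turn": [0.003, 0, 0]},
    {"jaw": -1, "slide": [0.2, -0.2, 13.7], "turn": [0.003, 0, 0]},
    {"jaw": -1, "slide": [0.2, -0.2, 13.7], "turn": [0.003, 0, 0]},
  ],
)

```text
clock: 17.88
position: [420.3, 104.0, 23.5]
tool_rot: [3.141, 0.002, 1.363]
force: [-0.5, 0.9, 0.6]
grip_width: 84.0
grip_force: 0.0
```

Request:
play_rows(
  series=[
    {"jaw": -1, "slide": [0, 0, 0], "turn": [0, 0, 0]},
    {"jaw": -1, "slide": [0, 0, 0], "turn": [0, 0, 0]},
    {"jaw": -1, "slide": [0, 0, 0], "turn": [0, 0, 0]},
    {"jaw": -1, "slide": [0, 0, 0], "turn": [0, 0, 0]},
    {"jaw": -1, "slide": [0, 0, 0], "turn": [0, 0, 0]},
    {"jaw": -1, "slide": [0, 0, 0], "turn": [0, 0, 0]},
    {"jaw": -1, "slide": [0, 0, 0], "turn": [0, 0, 0]},
  ],
)

```text
clock: 18.47
position: [420.4, 104.2, 23.9]
tool_rot: [3.14, 0.002, 1.364]
force: [-0.0, -0.5, 6.5]
grip_width: 67.5
grip_force: 30.0
```

Request:
play_rows(
  series=[
    {"jaw": -1, "slide": [0, 0, -1], "turn": [0, 0, 0]},
    {"jaw": -1, "slide": [0, 0, -3], "turn": [0, 0, 0]},
    {"jaw": -1, "slide": [0, 0, -6], "turn": [0, 0, 0]},
    {"jaw": -1, "slide": [0, 0, -9], "turn": [0, 0, 0]},
    {"jaw": -1, "slide": [0, 0, -12], "turn": [0, 0, 0]},
    {"jaw": -1, "slide": [0, 0, -12], "turn": [0, 0, 0]},
  ],
)

```text
clock: 18.97
position: [422.0, 105.6, 147.2]
tool_rot: [3.135, -0.001, 1.365]
force: [1.1, 1.1, -2.9]
grip_width: 67.9
grip_force: 30.0
```

Run:
```python
from h import *
st();held("blue");to(620,22,130,np.radians(97))
```

```text
{'clock': 18.967, 'position': [421.974, 105.591, 147.188], 'tool_rot': [3.135, -0.001, 1.365], 'force': [1.118, 1.129, -2.942], 'grip_width': 67.877, 'grip_force': 29.998, 'joints': [0.076, 0.501, -0.542, 2.168, 0.474, 0.581, -1.019]}
[(300, 156, [56.1, -8.0]), (310, 156, [56.1, -3.3]), (320, 156, [56.1, 1.3]), (330, 156, [56.1, 6.0]), (340, 156, [56.1, 10.7])]
slide [-4.02 21.15  1.61]
turn [ 0.004  0.001 -0.329]
```

Request:
play_rows(
  series=[
    {"jaw": -1, "slide": [-0.7, 3.5, 0.5], "turn": [0, 0, -0.08]},
    {"jaw": -1, "slide": [-1.4, 7, 1], "turn": [0, 0, -0.16]},
    {"jaw": -1, "slide": [-2, 10.5, 1.6], "turn": [0, 0, -0.24]},
    {"jaw": -1, "slide": [-2.7, 14, 1.6], "turn": [0, 0, -0.33]},
    {"jaw": -1, "slide": [-3.4, 17.5, 1.6], "turn": [0, 0, -0.33]},
    {"jaw": -1, "slide": [-4, 20, 1.6], "turn": [0, 0, -0.33]},
    {"jaw": -1, "slide": [-4, 21.1, 1.6], "turn": [0, 0, -0.33]},
    {"jaw": -1, "slide": [-4, 21.1, 1.6], "turn": [0, 0, -0.33]},
  ],
)

```text
clock: 19.68
position: [619.3, 20.1, 124.3]
tool_rot: [-3.139, 0.003, 1.691]
force: [-0.0, -0.3, -2.4]
grip_width: 67.8
grip_force: 30.0
```

Request:
play_rows(
  series=[
    {"jaw": -1, "slide": [0, 0, 0], "turn": [0, 0, 0]},
    {"jaw": -1, "slide": [0, 0, 0], "turn": [0, 0, 0]},
    {"jaw": -1, "slide": [0, 0, 0], "turn": [0, 0, 0]},
  ],
)

```text
clock: 19.93
position: [616.2, 23.0, 126.6]
tool_rot: [-3.138, 0.003, 1.697]
force: [1.0, 0.3, -2.8]
grip_width: 67.7
grip_force: 30.0
```

Run:
```python
from h import *
st();held("blue");to(620,22,74,np.radians(97))
```

```text
{'clock': 19.933, 'position': [616.211, 23.041, 126.566], 'tool_rot': [-3.138, 0.003, 1.697], 'force': [0.954, 0.259, -2.78], 'grip_width': 67.743, 'grip_force': 29.998, 'joints': [0.285, 0.771, -0.624, 1.691, 0.565, 0.872, -0.454]}
[(300, 156, [56.2, -7.9]), (310, 156, [56.2, -3.2]), (320, 156, [56.2, 1.4]), (330, 156, [56.2, 6.1]), (340, 156, [56.2, 10.8])]
slide [-0.12  0.34  5.29]
turn [-0.003  0.003  0.004]
```

Request:
play_rows(
  series=[
    {"jaw": -1, "slide": [-0.1, 0.3, 2], "turn": [0, 0, 0]},
    {"jaw": -1, "slide": [-0.1, 0.3, 4], "turn": [0, 0, 0]},
    {"jaw": -1, "slide": [-0.1, 0.3, 4.8], "turn": [0, 0, 0]},
    {"jaw": -1, "slide": [-0.1, 0.3, 5.2], "turn": [0, 0, 0]},
    {"jaw": -1, "slide": [-0.1, 0.3, 5.2], "turn": [0, 0, 0]},
    {"jaw": -1, "slide": [-0.1, 0.3, 5.2], "turn": [0, 0, 0]},
    {"jaw": -1, "slide": [-0.1, 0.3, 5.2], "turn": [0, 0, 0]},
  ],
)

```text
clock: 20.57
position: [621.7, 21.6, 76.2]
tool_rot: [3.141, 0.003, 1.695]
force: [-0.0, -0.5, -2.5]
grip_width: 67.5
grip_force: 30.0
```

Run:
```python
from h import *
st();to(620,22,70.5,np.radians(97))
```

```text
{'clock': 20.567, 'position': [621.678, 21.641, 76.198], 'tool_rot': [3.141, 0.003, 1.695], 'force': [-0.019, -0.524, -2.464], 'grip_width': 67.478, 'grip_force': 29.998, 'joints': [0.261, 0.838, -0.58, 1.709, 0.619, 0.786, -0.494]}
slide [ 0.06 -0.16  0.57]
turn [0.    0.003 0.002]
```

Request:
play_rows(
  series=[
    {"jaw": -1, "slide": [0, -0.1, 0.2], "turn": [0, 0, 0]},
    {"jaw": -1, "slide": [0, -0.1, 0.4], "turn": [0, 0, 0]},
    {"jaw": -1, "slide": [0, -0.1, 0.5], "turn": [0, 0, 0]},
    {"jaw": -1, "slide": [0, -0.1, 0.55], "turn": [0, 0, 0]},
    {"jaw": -1, "slide": [0, -0.1, 0.55], "turn": [0, 0, 0]},
    {"jaw": -1, "slide": [0, -0.1, 0.55], "turn": [0, 0, 0]},
  ],
)

```text
clock: 21.07
position: [620.0, 21.1, 70.1]
tool_rot: [-3.14, 0.003, 1.695]
force: [-1.0, -0.2, 3.8]
grip_width: 67.5
grip_force: 30.0
```

Request:
play_rows(
  series=[
    {"jaw": 0.6, "slide": [0, 0, 0], "turn": [0, 0, 0]},
    {"jaw": 0.6, "slide": [0, 0, 0], "turn": [0, 0, 0]},
    {"jaw": 0.8, "slide": [0, 0, 0], "turn": [0, 0, 0]},
    {"jaw": 0.8, "slide": [0, 0, 0], "turn": [0, 0, 0]},
    {"jaw": 0.8, "slide": [0, 0, -1], "turn": [0, 0, 0]},
    {"jaw": 0.8, "slide": [0, 0, -4], "turn": [0, 0, 0]},
    {"jaw": 0.8, "slide": [0, 0, -8], "turn": [0, 0, 0]},
    {"jaw": 0.8, "slide": [0, 0, -12], "turn": [0, 0, 0]},
  ],
)

```text
clock: 21.73
position: [619.4, 21.7, 190.9]
tool_rot: [-3.138, 0.002, 1.695]
force: [0.7, 0.3, -0.3]
grip_width: 84.5
grip_force: 0.0
```

Request:
play_rows(
  series=[
    {"jaw": 1, "slide": [0, 0, -2], "turn": [0, 0, 0]},
    {"jaw": 1, "slide": [0, 0, -2], "turn": [0, 0, 0]},
    {"jaw": 1, "slide": [0, 0, -2], "turn": [0, 0, 0]},
  ],
)

```text
clock: 21.98
position: [620.8, 21.7, 211.4]
tool_rot: [3.14, 0.003, 1.695]
force: [-0.9, -0.4, -0.3]
grip_width: 93.9
grip_force: 0.0
```

Run:
```python
from h import *
st();save("w8",find("wrist","blue",z=74));
for n in("green","yellow"):find("top",n)
save("top2",find("top","white",box=(215,280,160,230)))
to(446,300,180,np.radians(69.8))
```

```text
{'clock': 21.983, 'position': [620.849, 21.695, 211.398], 'tool_rot': [3.14, 0.003, 1.695], 'force': [-0.872, -0.395, -0.32], 'grip_width': 93.896, 'grip_force': 0.0, 'joints': [0.321, 0.679, -0.684, 1.606, 0.485, 1.031, -0.385]}
wrist blue ([841.0, -15.0, 113.0, 28.0], -10.1, [537.0, 253.0])
wrist blue ([620.0, 20.0, 110.0, 67.0], -82.9, [315.0, 189.0])
top green ([590.0, -343.0, 111.0, 65.0], -88.1, [448.0, 185.0])
top white ([445.0, 300.0, 111.0, 68.0], 69.6, [195.0, 244.0])
slide [ 29.82 -13.72   2.78]
turn [-0.004  0.004  0.477]
```

View pics/w8.png

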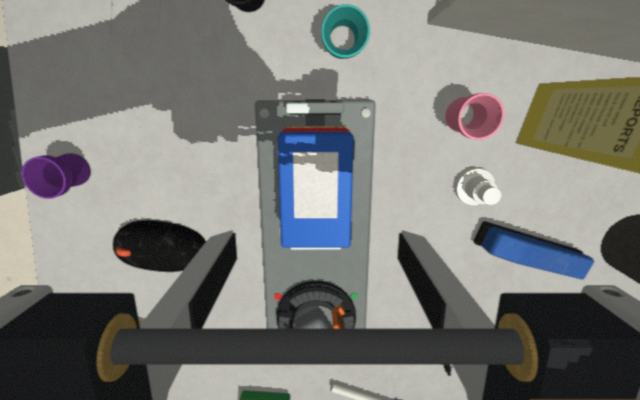

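The blue case sits squarely on red at (316,189), with both jaws clear. White is next.

Request:
play_rows(
  series=[
    {"jaw": 1, "slide": [29.8, -13.7, 3.5], "turn": [0, 0, 0.477]},
    {"jaw": 1, "slide": [29.8, -13.7, 3.5], "turn": [0, 0, 0.477]},
    {"jaw": 1, "slide": [29.8, -13.7, 3.5], "turn": [0, 0, 0.477]},
    {"jaw": 1, "slide": [29.8, -13.7, 3.5], "turn": [0, 0, 0.477]},
    {"jaw": 1, "slide": [29.8, -13.7, 3.5], "turn": [0, 0, 0.477]},
    {"jaw": 1, "slide": [29.8, -13.7, 3.5], "turn": [0, 0, 0.477]},
    {"jaw": 1, "slide": [29.8, -13.7, 3.5], "turn": [0, 0, 0.477]},
    {"jaw": 1, "slide": [29.8, -13.7, 3.5], "turn": [0, 0, 0.477]},
  ],
)

```text
clock: 22.85
position: [445.0, 301.8, 172.7]
tool_rot: [-3.14, 0.005, 1.219]
force: [0.7, 0.3, -0.6]
grip_width: 93.9
grip_force: 0.0
```

Request:
play_rows(
  series=[
    {"jaw": 1, "slide": [0, 0, 0], "turn": [0, 0, 0]},
    {"jaw": 1, "slide": [0, 0, 0], "turn": [0, 0, 0]},
  ],
)

```text
clock: 23.02
position: [444.8, 302.3, 172.9]
tool_rot: [-3.139, 0.004, 1.224]
force: [-0.8, -1.0, 0.8]
grip_width: 94.2
grip_force: 0.0
```

Run:
```python
from h import *
s=st();im=find("wrist","white");save("w9",im)
hsv=cv2.cvtColor(im,cv2.COLOR_RGB2HSV);print(hsv[190,320],hsv[110,320],hsv[190,150])
to(446,300,22,np.radians(69.8))
```

```text
{'clock': 23.017, 'position': [444.848, 302.346, 172.915], 'tool_rot': [-3.139, 0.004, 1.224], 'force': [-0.771, -0.972, 0.759], 'grip_width': 94.157, 'grip_force': 0.0, 'joints': [-0.295, 0.586, -0.537, 1.871, 0.405, 0.799, -1.394]}
wrist white ([722.0, 289.0, 164.0, 28.0], 85.4, [622.0, 98.0])
wrist white ([513.0, 299.0, 536.0, 278.0], -19.7, [362.0, 162.0])
[ 27  19 123] [ 20   9 167] [ 23  34 175]
slide [ 0.04 -0.03 15.1 ]
turn [-0.001  0.005  0.002]
```

View pics/w9.png

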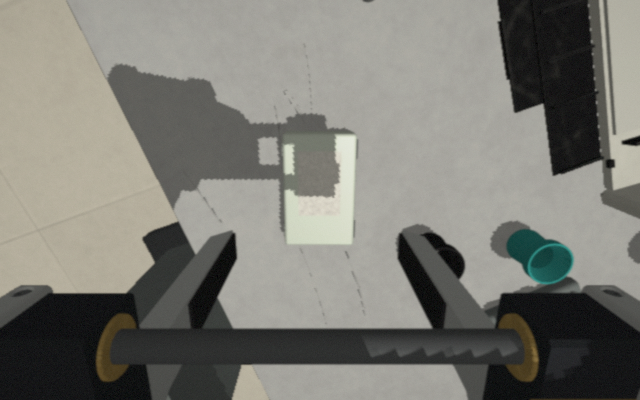

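The white case is centred at about (319,189) and square to the gripper. The loupe at (443,252) is clear of the fingers.

Request:
play_rows(
  series=[
    {"jaw": 1, "slide": [0, 0, 4], "turn": [0, 0, 0]},
    {"jaw": 1, "slide": [0, 0, 8], "turn": [0, 0, 0]},
    {"jaw": 1, "slide": [0, 0, 12], "turn": [0, 0, 0]},
    {"jaw": 1, "slide": [0, 0, 14], "turn": [0, 0, 0]},
    {"jaw": 1, "slide": [0, 0, 14.9], "turn": [0, 0, 0]},
    {"jaw": 1, "slide": [0, 0, 14.9], "turn": [0, 0, 0]},
    {"jaw": -1, "slide": [0, 0, 14.9], "turn": [0, 0, 0]},
    {"jaw": -1, "slide": [0, 0, 14.9], "turn": [0, 0, 0]},
  ],
)

```text
clock: 23.73
position: [448.5, 300.0, 26.3]
tool_rot: [3.14, 0.001, 1.217]
force: [-0.4, 0.2, 0.9]
grip_width: 84.0
grip_force: 0.0
```

Request:
play_rows(
  series=[
    {"jaw": -1, "slide": [0, 0, 0], "turn": [0, 0, 0]},
    {"jaw": -1, "slide": [0, 0, 0], "turn": [0, 0, 0]},
    {"jaw": -1, "slide": [0, 0, 0], "turn": [0, 0, 0]},
    {"jaw": -1, "slide": [0, 0, 0], "turn": [0, 0, 0]},
    {"jaw": -1, "slide": [0, 0, 0], "turn": [0, 0, 0]},
    {"jaw": -1, "slide": [0, 0, 0], "turn": [0, 0, 0]},
    {"jaw": -1, "slide": [0, 0, 0], "turn": [0, 0, 0]},
  ],
)

```text
clock: 24.32
position: [447.5, 300.6, 26.3]
tool_rot: [3.141, 0.001, 1.218]
force: [-1.7, -0.3, 7.1]
grip_width: 67.8
grip_force: 30.0
```

Request:
play_rows(
  series=[
    {"jaw": -1, "slide": [0, 0, -1], "turn": [0, 0, 0]},
    {"jaw": -1, "slide": [0, 0, -3], "turn": [0, 0, 0]},
    {"jaw": -1, "slide": [0, 0, -6], "turn": [0, 0, 0]},
    {"jaw": -1, "slide": [0, 0, -9], "turn": [0, 0, 0]},
    {"jaw": -1, "slide": [0, 0, -13], "turn": [0, 0, 0]},
    {"jaw": -1, "slide": [0, 0, -15], "turn": [0, 0, 0]},
    {"jaw": -1, "slide": [0, 0, -15], "turn": [0, 0, 0]},
  ],
)

```text
clock: 24.9
position: [449.5, 302.1, 180.0]
tool_rot: [3.136, -0.004, 1.218]
force: [-0.0, 0.6, -2.2]
grip_width: 67.9
grip_force: 30.0
```

Run:
```python
from h import *
st();save("w10",held("white"));to(620,22,160,np.radians(97))
```

```text
{'clock': 24.9, 'position': [449.534, 302.142, 180.018], 'tool_rot': [3.136, -0.004, 1.218], 'force': [-0.02, 0.626, -2.197], 'grip_width': 67.865, 'grip_force': 29.999, 'joints': [-0.283, 0.577, -0.547, 1.865, 0.408, 0.806, -1.397]}
[(300, 61, [97.7, -7.5]), (310, 61, [97.7, -3.2]), (320, 61, [97.7, 1.2]), (330, 61, [97.7, 5.5]), (340, 61, [97.7, 9.9])]
slide [-20.23  25.74   1.81]
turn [ 0.003  0.    -0.476]
```

Request:
play_rows(
  series=[
    {"jaw": -1, "slide": [-2, 2.5, 1.8], "turn": [0, 0, -0.06]},
    {"jaw": -1, "slide": [-4.3, 5.5, 1.8], "turn": [0, 0, -0.15]},
    {"jaw": -1, "slide": [-6.8, 8.6, 1.8], "turn": [0, 0, -0.25]},
    {"jaw": -1, "slide": [-9.3, 11.8, 1.8], "turn": [0, 0, -0.35]},
    {"jaw": -1, "slide": [-11.8, 15, 1.8], "turn": [0, 0, -0.45]},
    {"jaw": -1, "slide": [-14.3, 18.1, 1.8], "turn": [0, 0, -0.476]},
    {"jaw": -1, "slide": [-16.8, 21.3, 1.8], "turn": [0, 0, -0.476]},
    {"jaw": -1, "slide": [-19, 24.2, 1.8], "turn": [0, 0, -0.476]},
  ],
)

```text
clock: 25.62
position: [608.1, 34.4, 155.2]
tool_rot: [-3.136, 0.004, 1.692]
force: [0.9, 0.0, -3.3]
grip_width: 68.1
grip_force: 30.0
```

Run:
```python
from h import *
st();to(620,22,150,np.radians(97))
```

```text
{'clock': 25.617, 'position': [608.051, 34.417, 155.169], 'tool_rot': [-3.136, 0.004, 1.692], 'force': [0.877, 0.013, -3.31], 'grip_width': 68.066, 'grip_force': 30.0, 'joints': [0.296, 0.735, -0.673, 1.688, 0.555, 0.925, -0.477]}
slide [-1.38  1.04  0.52]
turn [-0.006  0.004 -0.001]
```

Request:
play_rows(
  series=[
    {"jaw": -1, "slide": [-1.4, 1.1, 0], "turn": [0, 0, 0]},
    {"jaw": -1, "slide": [-1.4, 1.1, 0.5], "turn": [0, 0, 0]},
    {"jaw": -1, "slide": [-1.4, 1.1, 1], "turn": [0, 0, 0]},
    {"jaw": -1, "slide": [-1.4, 1.1, 1], "turn": [0, 0, 0]},
    {"jaw": -1, "slide": [-1.4, 1.1, 1], "turn": [0, 0, 0]},
  ],
)

```text
clock: 26.03
position: [619.5, 27.3, 146.3]
tool_rot: [-3.137, 0.002, 1.697]
force: [-0.1, 0.3, -2.0]
grip_width: 67.6
grip_force: 30.0
```

Run:
```python
from h import *
st();im=env.capture("wrist");save("w11",im);to(620,22,102,np.radians(97))
g=cv2.cvtColor(im,cv2.COLOR_RGB2GRAY).astype(int)
print(im[140:175:2,320].tolist());print(np.abs(np.diff(g[130:200,300:340].mean(1))).round().tolist())
```

```text
{'clock': 26.033, 'position': [619.484, 27.289, 146.346], 'tool_rot': [-3.137, 0.002, 1.697], 'force': [-0.134, 0.325, -1.994], 'grip_width': 67.648, 'grip_force': 29.999, 'joints': [0.301, 0.759, -0.667, 1.664, 0.565, 0.925, -0.459]}
slide [-0.53 -0.06  4.5 ]
turn [-0.003  0.002  0.004]
[[88, 65, 45], [99, 34, 25], [107, 25, 21], [105, 32, 39], [33, 47, 86], [23, 50, 94], [26, 53, 99], [55, 70, 106], [106, 110, 100], [111, 114, 103], [115, 118, 107], [114, 118, 106], [125, 130, 117], [128, 133, 122], [132, 135, 123], [130, 135, 121], [132, 135, 123], [130, 135, 122]]
[0.0, 0.0, 0.0, 0.0, 0.0, 1.0, 1.0, 4.0, 10.0, 5.0, 7.0, 16.0, 8.0, 0.0, 2.0, 4.0, 2.0, 5.0, 1.0, 1.0, 0.0, 2.0, 4.0, 17.0, 28.0, 10.0, 2.0, 2.0, 5.0, 0.0, 4.0, 4.0, 9.0, 7.0, 4.0, 3.0, 1.0, 5.0, 2.0, 0.0, 0.0, 0.0, 0.0, 0.0, 0.0, 0.0, 0.0, 0.0, 0.0, 0.0, 0.0, 0.0, 0.0, 0.0, 0.0, 0.0, 0.0, 0.0, 0.0, 0.0, 3.0, 11.0, 18.0, 10.0, 2.0, 0.0, 0.0, 0.0, 0.0]
```

View pics/w11.png

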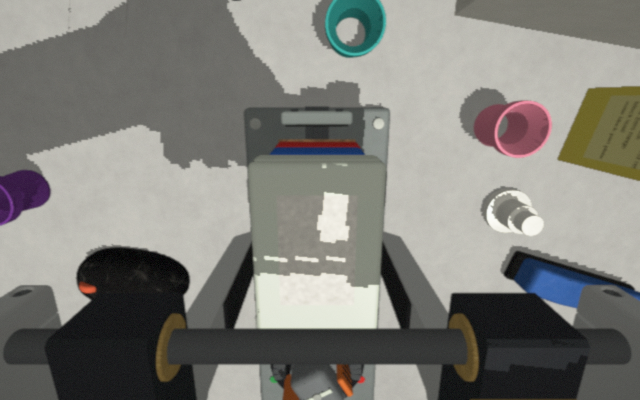

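The white case is held with its front edge at row 155, the same offset as before, and square over the column.

Request:
play_rows(
  series=[
    {"jaw": -1, "slide": [-0.5, 0, 2], "turn": [0, 0, 0]},
    {"jaw": -1, "slide": [-0.5, 0, 3.5], "turn": [0, 0, 0]},
    {"jaw": -1, "slide": [-0.5, 0, 4], "turn": [0, 0, 0]},
    {"jaw": -1, "slide": [-0.5, 0, 4], "turn": [0, 0, 0]},
    {"jaw": -1, "slide": [-0.5, 0, 4], "turn": [0, 0, 0]},
    {"jaw": -1, "slide": [-0.5, 0, 4], "turn": [0, 0, 0]},
    {"jaw": -1, "slide": [-0.5, 0, 4], "turn": [0, 0, 0]},
  ],
)

```text
clock: 26.67
position: [622.6, 21.2, 108.8]
tool_rot: [3.141, 0.003, 1.694]
force: [0.0, 0.1, -3.1]
grip_width: 67.9
grip_force: 30.0
```

Run:
```python
from h import *
st();to(620,22.5,100,np.radians(97))
```

```text
{'clock': 26.667, 'position': [622.575, 21.188, 108.755], 'tool_rot': [3.141, 0.003, 1.694], 'force': [0.014, 0.13, -3.088], 'grip_width': 67.941, 'grip_force': 29.999, 'joints': [0.292, 0.805, -0.635, 1.688, 0.607, 0.855, -0.484]}
slide [ 0.16 -0.24  0.87]
turn [0.001 0.003 0.001]
```

Request:
play_rows(
  series=[
    {"jaw": -1, "slide": [0.1, -0.2, 0.3], "turn": [0, 0, 0]},
    {"jaw": -1, "slide": [0.1, -0.2, 0.5], "turn": [0, 0, 0]},
    {"jaw": -1, "slide": [0.1, -0.2, 0.7], "turn": [0, 0, 0]},
    {"jaw": -1, "slide": [0.1, -0.2, 0.8], "turn": [0, 0, 0]},
    {"jaw": -1, "slide": [0.1, -0.2, 0.85], "turn": [0, 0, 0]},
    {"jaw": -1, "slide": [0.1, -0.2, 0.85], "turn": [0, 0, 0]},
  ],
)

```text
clock: 27.17
position: [619.7, 21.4, 100.4]
tool_rot: [-3.14, 0.003, 1.694]
force: [-2.7, -1.3, 6.3]
grip_width: 67.8
grip_force: 30.0
```

Request:
play_rows(
  series=[
    {"jaw": 0.6, "slide": [0, 0, 0], "turn": [0, 0, 0]},
    {"jaw": 0.6, "slide": [0, 0, 0], "turn": [0, 0, 0]},
    {"jaw": 0.8, "slide": [0, 0, 0], "turn": [0, 0, 0]},
    {"jaw": 0.8, "slide": [0, 0, 0], "turn": [0, 0, 0]},
    {"jaw": 0.8, "slide": [0, 0, -1], "turn": [0, 0, 0]},
    {"jaw": 0.8, "slide": [0, 0, -4], "turn": [0, 0, 0]},
    {"jaw": 0.8, "slide": [0, 0, -8], "turn": [0, 0, 0]},
    {"jaw": 0.8, "slide": [0, 0, -12], "turn": [0, 0, 0]},
  ],
)

```text
clock: 27.83
position: [619.1, 21.8, 220.4]
tool_rot: [-3.138, 0.002, 1.694]
force: [1.1, 0.4, 0.8]
grip_width: 84.3
grip_force: 0.0
```

Request:
play_rows(
  series=[
    {"jaw": 1, "slide": [0, 0, -1], "turn": [0, 0, 0]},
    {"jaw": 1, "slide": [0, 0, -1], "turn": [0, 0, 0]},
    {"jaw": 1, "slide": [0, 0, -1], "turn": [0, 0, 0]},
  ],
)

```text
clock: 28.08
position: [619.9, 21.4, 229.5]
tool_rot: [-3.141, 0.003, 1.694]
force: [-0.0, -0.5, 0.4]
grip_width: 93.6
grip_force: 0.0
```

Run:
```python
from h import *
st()
im=env.capture("wrist");save("w12",im);c=env.get_calibration("wrist")
m=(col(im,"white"));m[:80]=0;m[290:]=0;m[:,:265]=0;m[:,:][:,370:]=0
print("white",rects(im,c,cv2.morphologyEx(m.astype(np.uint8),cv2.MORPH_OPEN,np.ones((5,5))),102,500))
for n in("green","yellow"):save("top3",find("top",n))
to(590,-343,200,np.radians(89.7))
```

```text
{'clock': 28.083, 'position': [619.872, 21.419, 229.477], 'tool_rot': [-3.141, 0.003, 1.694], 'force': [-0.017, -0.461, 0.449], 'grip_width': 93.577, 'grip_force': 0.0, 'joints': [0.341, 0.668, -0.722, 1.585, 0.488, 1.076, -0.388]}
white [([621.0, 5.0, 80.0, 67.0], -83.4, [315.0, 213.0])]
top green ([591.0, -343.0, 110.0, 65.0], 89.7, [449.0, 184.0])
slide [-35.78  -7.3    2.86]
turn [-0.005  0.003  0.128]
```

Request:
play_rows(
  series=[
    {"jaw": 1, "slide": [-35.8, -7.3, 2.9], "turn": [0, 0, 0.128]},
    {"jaw": 1, "slide": [-35.8, -7.3, 2.9], "turn": [0, 0, 0.128]},
    {"jaw": 1, "slide": [-35.8, -7.3, 2.9], "turn": [0, 0, 0.128]},
    {"jaw": 1, "slide": [-35.8, -7.3, 2.9], "turn": [0, 0, 0.128]},
    {"jaw": 1, "slide": [-35.8, -7.3, 2.9], "turn": [0, 0, 0.128]},
    {"jaw": 1, "slide": [-35.8, -7.3, 2.9], "turn": [0, 0, 0.128]},
    {"jaw": 1, "slide": [-35.8, -7.3, 2.9], "turn": [0, 0, 0.128]},
    {"jaw": 1, "slide": [-35.8, -7.3, 2.9], "turn": [0, 0, 0.128]},
  ],
)

```text
clock: 28.9
position: [592.5, -311.4, 201.6]
tool_rot: [-3.138, 0.002, 1.566]
force: [0.4, -0.1, -0.5]
grip_width: 94.4
grip_force: 0.0
```

Run:
```python
from h import *
st();to(590,-343,165,np.radians(90))
```

```text
{'clock': 28.9, 'position': [592.453, -311.429, 201.625], 'tool_rot': [-3.138, 0.002, 1.566], 'force': [0.382, -0.056, -0.494], 'grip_width': 94.376, 'grip_force': 0.0, 'joints': [0.807, 0.761, -0.677, 1.466, 0.51, 1.098, 0.024]}
slide [-3.15 -0.22  3.67]
turn [-0.004  0.002 -0.005]
```

Request:
play_rows(
  series=[
    {"jaw": 1, "slide": [-3.1, -0.2, 3.7], "turn": [0, 0, 0]},
    {"jaw": 1, "slide": [-3.1, -0.2, 3.7], "turn": [0, 0, 0]},
    {"jaw": 1, "slide": [-3.1, -0.2, 3.7], "turn": [0, 0, 0]},
    {"jaw": 1, "slide": [-3.1, -0.2, 3.7], "turn": [0, 0, 0]},
    {"jaw": 1, "slide": [-3.1, -0.2, 3.7], "turn": [0, 0, 0]},
    {"jaw": 1, "slide": [-3.1, -0.2, 3.7], "turn": [0, 0, 0]},
  ],
)

```text
clock: 29.4
position: [593.2, -338.2, 168.0]
tool_rot: [3.141, 0.002, 1.569]
force: [-0.5, -0.6, 0.3]
grip_width: 93.8
grip_force: 0.0
```

Run:
```python
from h import *
st();save("w13",find("wrist","green"));save("top4",find("top","yellow"))
to(591,-343,23.5,np.radians(90))
```

```text
{'clock': 29.4, 'position': [593.182, -338.189, 168.027], 'tool_rot': [3.141, 0.002, 1.569], 'force': [-0.483, -0.631, 0.32], 'grip_width': 93.82, 'grip_force': 0.0, 'joints': [0.828, 0.812, -0.66, 1.461, 0.54, 1.053, 0.048]}
wrist green ([591.0, -346.0, 110.0, 66.0], -88.0, [314.0, 195.0])
top yellow ([428.0, -252.0, 111.0, 66.0], 76.6, [414.0, 248.0])
slide [-0.34 -0.19 14.46]
turn [ 0.001  0.003 -0.002]
```

View pics/w13.png

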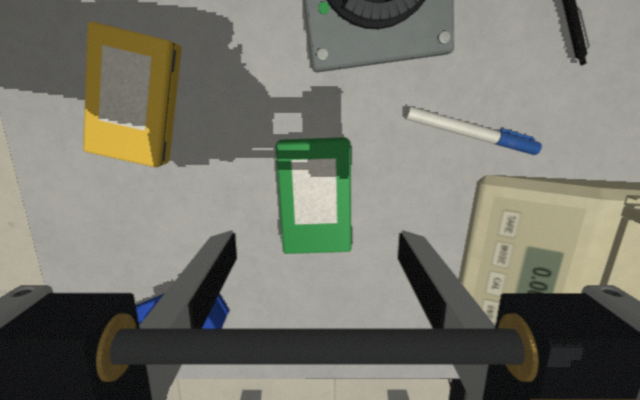

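The green case is centred at (314,195), rotated about 2° from the gripper. The balance on the right, at (480,180), is clear of the fingers.

Request:
play_rows(
  series=[
    {"jaw": 1, "slide": [-0.5, -0.2, 4], "turn": [0, 0, -0.028]},
    {"jaw": 1, "slide": [-0.5, -0.2, 8], "turn": [0, 0, -0.028]},
    {"jaw": 1, "slide": [-0.5, -0.2, 11], "turn": [0, 0, -0.028]},
    {"jaw": 1, "slide": [-0.5, -0.2, 13.5], "turn": [0, 0, -0.028]},
    {"jaw": 1, "slide": [-0.5, -0.2, 14.3], "turn": [0, 0, -0.028]},
    {"jaw": 1, "slide": [-0.5, -0.2, 14.3], "turn": [0, 0, -0.028]},
    {"jaw": -1, "slide": [-0.5, -0.2, 14.3], "turn": [0, 0, -0.028]},
    {"jaw": -1, "slide": [-0.5, -0.2, 14.3], "turn": [0, 0, -0.028]},
  ],
)

```text
clock: 30.17
position: [591.4, -346.4, 26.2]
tool_rot: [3.139, 0.004, 1.594]
force: [-0.1, -0.1, -0.3]
grip_width: 83.9
grip_force: 0.0
```

Request:
play_rows(
  series=[
    {"jaw": -1, "slide": [0, 0, 0], "turn": [0, 0, 0]},
    {"jaw": -1, "slide": [0, 0, 0], "turn": [0, 0, 0]},
    {"jaw": -1, "slide": [0, 0, 0], "turn": [0, 0, 0]},
    {"jaw": -1, "slide": [0, 0, 0], "turn": [0, 0, 0]},
    {"jaw": -1, "slide": [0, 0, 0], "turn": [0, 0, 0]},
    {"jaw": -1, "slide": [0, 0, 0], "turn": [0, 0, 0]},
    {"jaw": -1, "slide": [0, 0, 0], "turn": [0, 0, 0]},
  ],
)

```text
clock: 30.75
position: [590.8, -346.7, 25.6]
tool_rot: [3.14, 0.004, 1.594]
force: [-0.4, 0.1, 7.1]
grip_width: 67.5
grip_force: 30.0
```

Request:
play_rows(
  series=[
    {"jaw": -1, "slide": [0, 0, -1], "turn": [0, 0, 0]},
    {"jaw": -1, "slide": [0, 0, -3], "turn": [0, 0, 0]},
    {"jaw": -1, "slide": [0, 0, -6], "turn": [0, 0, 0]},
    {"jaw": -1, "slide": [0, 0, -10], "turn": [0, 0, 0]},
    {"jaw": -1, "slide": [0, 0, -14], "turn": [0, 0, 0]},
    {"jaw": -1, "slide": [0, 0, -17], "turn": [0, 0, 0]},
    {"jaw": -1, "slide": [0, 0, -17], "turn": [0, 0, 0]},
  ],
)

```text
clock: 31.33
position: [593.2, -346.3, 201.5]
tool_rot: [3.133, 0.007, 1.593]
force: [0.5, 0.1, -1.6]
grip_width: 67.9
grip_force: 30.0
```

Run:
```python
from h import *
st();held("green");to(620,22,185,np.radians(97))
```

```text
{'clock': 31.333, 'position': [593.239, -346.279, 201.451], 'tool_rot': [3.133, 0.007, 1.593], 'force': [0.537, 0.057, -1.568], 'grip_width': 67.853, 'grip_force': 29.97, 'joints': [0.847, 0.782, -0.684, 1.426, 0.525, 1.108, 0.098]}
[(300, 154, [57.2, -8.0]), (310, 154, [57.2, -3.3]), (320, 154, [57.2, 1.4]), (330, 154, [57.2, 6.1]), (340, 154, [57.2, 10.7])]
slide [36.73  3.69  1.08]
turn [ 0.004  0.006 -0.099]
```

Request:
play_rows(
  series=[
    {"jaw": -1, "slide": [2.5, 0.3, 1], "turn": [0, 0, -0.02]},
    {"jaw": -1, "slide": [6, 0.6, 1], "turn": [0, 0, -0.04]},
    {"jaw": -1, "slide": [10, 1, 1], "turn": [0, 0, -0.06]},
    {"jaw": -1, "slide": [14, 1.4, 1], "turn": [0, 0, -0.08]},
    {"jaw": -1, "slide": [18, 1.8, 1], "turn": [0, 0, -0.1]},
    {"jaw": -1, "slide": [22, 2.2, 1], "turn": [0, 0, -0.1]},
    {"jaw": -1, "slide": [26, 2.6, 1], "turn": [0, 0, -0.1]},
    {"jaw": -1, "slide": [30, 3, 1], "turn": [0, 0, -0.1]},
  ],
)

```text
clock: 32.05
position: [610.7, -43.9, 180.7]
tool_rot: [-3.135, 0.003, 1.693]
force: [1.1, -0.2, -3.0]
grip_width: 67.8
grip_force: 30.0
```

Request:
play_rows(
  series=[
    {"jaw": -1, "slide": [3, 0.3, 0], "turn": [0, 0, 0]},
    {"jaw": -1, "slide": [5, 0.5, 0], "turn": [0, 0, 0]},
    {"jaw": -1, "slide": [6.5, 0.4, 0], "turn": [0, 0, 0]},
    {"jaw": -1, "slide": [6.5, 0.4, 0], "turn": [0, 0, 0]},
    {"jaw": -1, "slide": [6.5, 0.4, 0], "turn": [0, 0, 0]},
    {"jaw": -1, "slide": [6.5, 0.4, 0], "turn": [0, 0, 0]},
  ],
)

```text
clock: 32.55
position: [608.1, 17.7, 181.4]
tool_rot: [-3.137, 0.004, 1.692]
force: [0.5, -0.2, -3.4]
grip_width: 67.8
grip_force: 30.0
```

Run:
```python
from h import *
st();save("w14",held("green"));to(620,22,135,np.radians(97))
```

```text
{'clock': 32.55, 'position': [608.099, 17.727, 181.429], 'tool_rot': [-3.137, 0.004, 1.692], 'force': [0.455, -0.249, -3.377], 'grip_width': 67.84, 'grip_force': 29.97, 'joints': [0.333, 0.702, -0.689, 1.668, 0.526, 0.969, -0.426]}
[(300, 154, [57.2, -7.9]), (310, 153, [57.6, -3.3]), (320, 154, [57.2, 1.4]), (330, 153, [57.7, 6.1]), (340, 153, [57.7, 10.8])]
slide [0.33 1.22 4.66]
turn [-0.004  0.004 -0.002]
```

Request:
play_rows(
  series=[
    {"jaw": -1, "slide": [0.3, 1.2, 0], "turn": [0, 0, 0]},
    {"jaw": -1, "slide": [0.3, 1.2, 1.5], "turn": [0, 0, 0]},
    {"jaw": -1, "slide": [0.3, 1.2, 3.5], "turn": [0, 0, 0]},
    {"jaw": -1, "slide": [0.3, 1.2, 4.4], "turn": [0, 0, 0]},
    {"jaw": -1, "slide": [0.3, 1.2, 4.4], "turn": [0, 0, 0]},
    {"jaw": -1, "slide": [0.3, 1.2, 4.4], "turn": [0, 0, 0]},
    {"jaw": -1, "slide": [0.3, 1.2, 4.4], "turn": [0, 0, 0]},
    {"jaw": -1, "slide": [0.3, 1.2, 4.4], "turn": [0, 0, 0]},
  ],
)

```text
clock: 33.27
position: [621.1, 24.2, 139.8]
tool_rot: [3.141, 0.003, 1.693]
force: [0.3, 0.1, -3.0]
grip_width: 67.9
grip_force: 30.0
```

Run:
```python
from h import *
st();to(620,22,128,np.radians(97))
```

```text
{'clock': 33.267, 'position': [621.059, 24.207, 139.825], 'tool_rot': [3.141, 0.003, 1.693], 'force': [0.302, 0.089, -3.019], 'grip_width': 67.899, 'grip_force': 29.97, 'joints': [0.3, 0.765, -0.657, 1.67, 0.571, 0.906, -0.462]}
slide [-0.2  -0.13  1.18]
turn [0.    0.003 0.   ]
```

Request:
play_rows(
  series=[
    {"jaw": -1, "slide": [-0.2, -0.1, 0.4], "turn": [0, 0, 0]},
    {"jaw": -1, "slide": [-0.2, -0.1, 0.7], "turn": [0, 0, 0]},
    {"jaw": -1, "slide": [-0.2, -0.1, 0.9], "turn": [0, 0, 0]},
    {"jaw": -1, "slide": [-0.2, -0.1, 1.05], "turn": [0, 0, 0]},
    {"jaw": -1, "slide": [-0.2, -0.1, 1.15], "turn": [0, 0, 0]},
    {"jaw": -1, "slide": [-0.2, -0.1, 1.15], "turn": [0, 0, 0]},
    {"jaw": -1, "slide": [-0.2, -0.1, 1.15], "turn": [0, 0, 0]},
  ],
)

```text
clock: 33.85
position: [619.6, 22.2, 127.2]
tool_rot: [-3.14, 0.003, 1.694]
force: [-0.3, -0.3, -2.6]
grip_width: 67.8
grip_force: 30.0
```

Request:
play_rows(
  series=[
    {"jaw": -1, "slide": [0, 0, 0.1], "turn": [0, 0, 0]},
    {"jaw": -1, "slide": [0, 0, 0.15], "turn": [0, 0, 0]},
    {"jaw": -1, "slide": [0, 0, 0.15], "turn": [0, 0, 0]},
    {"jaw": -1, "slide": [0, 0, 0.15], "turn": [0, 0, 0]},
  ],
)

```text
clock: 34.18
position: [619.5, 22.1, 125.7]
tool_rot: [-3.14, 0.003, 1.694]
force: [-0.1, -0.4, -2.4]
grip_width: 67.8
grip_force: 30.0
```

Run:
```python
from h import *
st();im=env.capture("wrist");im2=env.capture("side");im3=env.capture("top")
save("v1",np.hstack([cv2.resize(im[60:330,150:480],(400,327)),cv2.resize(im2[130:270,210:440],(400,327),interpolation=cv2.INTER_CUBIC)]))
```

```text
{'clock': 34.183, 'position': [619.536, 22.109, 125.713], 'tool_rot': [-3.14, 0.003, 1.694], 'force': [-0.067, -0.436, -2.432], 'grip_width': 67.77, 'grip_force': 29.97, 'joints': [0.297, 0.781, -0.646, 1.683, 0.585, 0.881, -0.47]}
```

View pics/v1.png

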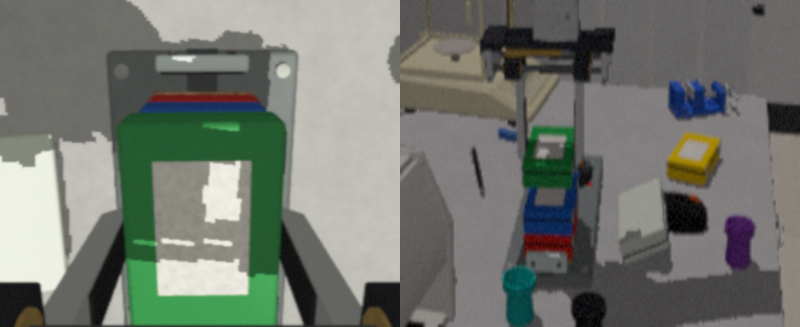

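The white case has been knocked off the column: in the side crop it now leans at about (640,215), near the mouse. Green is above blue, so I'll place green on blue and then fetch white.

Request:
play_rows(
  series=[
    {"jaw": -1, "slide": [0, 0, 0.8], "turn": [0, 0, 0]},
    {"jaw": -1, "slide": [0, 0, 1.5], "turn": [0, 0, 0]},
    {"jaw": -1, "slide": [0, 0, 1.9], "turn": [0, 0, 0]},
    {"jaw": -1, "slide": [0, 0, 2.2], "turn": [0, 0, 0]},
    {"jaw": -1, "slide": [0, 0, 2.4], "turn": [0, 0, 0]},
    {"jaw": -1, "slide": [0, 0, 2.5], "turn": [0, 0, 0]},
    {"jaw": -1, "slide": [0, 0, 2.6], "turn": [0, 0, 0]},
    {"jaw": -1, "slide": [0, 0, 2.6], "turn": [0, 0, 0]},
  ],
)

```text
clock: 35.0
position: [619.6, 22.1, 99.9]
tool_rot: [-3.14, 0.003, 1.694]
force: [0.5, 0.8, -3.1]
grip_width: 68.0
grip_force: 30.0
```

Request:
play_rows(
  series=[
    {"jaw": -1, "slide": [0, 0, 0.1], "turn": [0, 0, 0]},
    {"jaw": -1, "slide": [0, 0, 0.15], "turn": [0, 0, 0]},
    {"jaw": -1, "slide": [0, 0, 0.15], "turn": [0, 0, 0]},
    {"jaw": -1, "slide": [0, 0, 0.15], "turn": [0, 0, 0]},
  ],
)

```text
clock: 35.33
position: [619.8, 22.2, 99.6]
tool_rot: [-3.141, 0.003, 1.694]
force: [-3.4, -0.2, 5.8]
grip_width: 67.6
grip_force: 30.0
```

Request:
play_rows(
  series=[
    {"jaw": 0.6, "slide": [0, 0, 0], "turn": [0, 0, 0]},
    {"jaw": 0.6, "slide": [0, 0, 0], "turn": [0, 0, 0]},
    {"jaw": 0.8, "slide": [0, 0, 0], "turn": [0, 0, 0]},
    {"jaw": 0.8, "slide": [0, 0, 0], "turn": [0, 0, 0]},
    {"jaw": 0.8, "slide": [0, 0, -1], "turn": [0, 0, 0]},
    {"jaw": 0.8, "slide": [0, 0, -4], "turn": [0, 0, 0]},
    {"jaw": 0.8, "slide": [0, 0, -8], "turn": [0, 0, 0]},
    {"jaw": 0.8, "slide": [0, 0, -12], "turn": [0, 0, 0]},
  ],
)

```text
clock: 36.0
position: [618.9, 22.5, 219.5]
tool_rot: [-3.138, 0.002, 1.694]
force: [1.1, 0.6, 1.1]
grip_width: 84.8
grip_force: 0.0
```

Run:
```python
from h import *
st();im=env.capture("wrist");save("w15",im);c=env.get_calibration("wrist");np.savez("w15.npz",**c)
m=col(im,"green");m[300:]=0
print(rects(im,c,m,102,1000));find("top","yellow")
cs=env.get_calibration("side");print(ray(cs,348,222,28))
save("v2",im)
```

```text
{'clock': 36.0, 'position': [618.898, 22.531, 219.515], 'tool_rot': [-3.138, 0.002, 1.694], 'force': [1.124, 0.601, 1.132], 'grip_width': 84.827, 'grip_force': 0.0, 'joints': [0.335, 0.677, -0.713, 1.597, 0.492, 1.058, -0.393]}
[([626.0, 22.0, 114.0, 69.0], -82.4, [318.0, 194.0])]
[496.68773462 -37.2938984   28.        ]
```

View pics/v2.png

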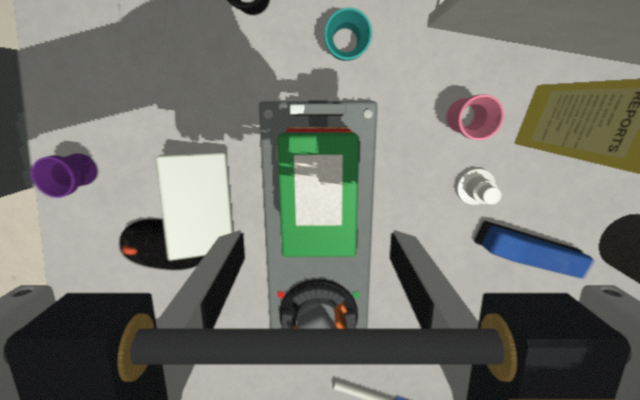

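White lies label-down at wrist pixels (195,207), with corners (158,156), (224,153), (233,257) and (168,262). Its near end is propped on the mouse. I'll look from above it.

Run:
```python
from h import *
st();print(find("wrist","green",z=102) is None);to(497,-25,215,np.radians(102))
```

```text
{'clock': 36.1, 'position': [623.726, 24.276, 225.714], 'tool_rot': [3.13, 0.002, 1.694], 'force': [0.139, 0.478, 0.027], 'grip_width': 84.816, 'grip_force': 0.0, 'joints': [0.335, 0.671, -0.716, 1.591, 0.492, 1.056, -0.394]}
wrist green ([619.0, 23.0, 110.0, 66.0], -82.1, [310.0, 193.0])
False
slide [ -3.26 -12.99   0.67]
turn [ 0.006  0.003 -0.087]
```

Request:
play_rows(
  series=[
    {"jaw": 1, "slide": [-3.2, -12.6, 0.7], "turn": [0, 0, -0.087]},
    {"jaw": 1, "slide": [-3.2, -12.6, 0.7], "turn": [0, 0, -0.087]},
    {"jaw": 1, "slide": [-3.2, -12.6, 0.7], "turn": [0, 0, -0.087]},
    {"jaw": 1, "slide": [-3.2, -12.6, 0.7], "turn": [0, 0, -0.087]},
    {"jaw": 1, "slide": [-3.2, -12.6, 0.7], "turn": [0, 0, -0.087]},
    {"jaw": 1, "slide": [-3.2, -12.6, 0.7], "turn": [0, 0, -0.087]},
    {"jaw": 1, "slide": [-3.2, -12.6, 0.7], "turn": [0, 0, -0.087]},
    {"jaw": 1, "slide": [-3.2, -12.6, 0.7], "turn": [0, 0, -0.087]},
  ],
)

```text
clock: 36.82
position: [500.1, -23.9, 211.5]
tool_rot: [-3.141, 0.002, 1.781]
force: [-0.4, 0.6, -0.3]
grip_width: 93.9
grip_force: 0.0
```

Run:
```python
from h import *
st();c=env.get_calibration("wrist");im=env.capture("wrist");np.savez("w16.npz",**c);save("w16",im)
t=env.capture("top");s=env.capture("side");save("s16",s);save("t16",t)
a=cv2.resize(im[40:320,180:460],(400,400));b=cv2.resize(s[170:270,300:400],(400,400),interpolation=cv2.INTER_CUBIC)
save("v3",np.hstack([a,b]))
```

```text
{'clock': 36.817, 'position': [500.083, -23.933, 211.528], 'tool_rot': [-3.141, 0.002, 1.781], 'force': [-0.391, 0.569, -0.315], 'grip_width': 93.858, 'grip_force': 0.0, 'joints': [0.52, 0.531, -0.778, 1.927, 0.482, 0.878, -0.297]}
```

View pics/v3.png

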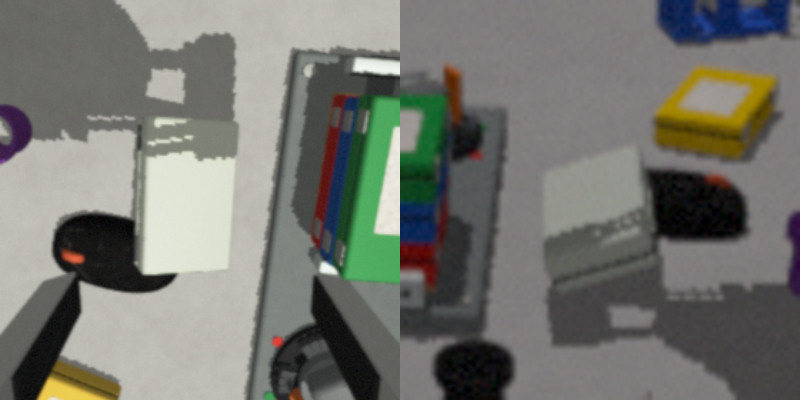

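The left panel shows white's upward face with corners near (143,118), (238,122), (228,270) and (138,275). The right panel shows its mouse side raised, so it is rolled about its long axis. I'll triangulate the corners from the two views.

Run:
```python
from h import *
cw=dict(np.load("w16.npz"));cs=env.get_calibration("side")
P=lambda c:np.array(c["intrinsics"])@np.c_[np.array(c["R"]),np.array(c["t"]).ravel()]
w=np.array([(280.1,122.6),(346.6,125.4),(339.6,229),(276.6,232.5)]).T
s=np.array([(363.75,228),(337,237.5),(336.3,215),(360,207.5)]).T
X=cv2.triangulatePoints(P(cw),P(cs),w,s);X=(X[:3]/X[3]).T
print(X.round(1));print(X.mean(0).round(1))
y=(X[0]+X[1]-X[2]-X[3])/2;x=(X[1]+X[2]-X[0]-X[3])/2;print("long",y.round(1),np.linalg.norm(y),"short",x.round(1),np.linalg.norm(x))
print("n",np.cross(x,y)/np.linalg.norm(np.cross(x,y)))
```

```text
[[451.4  27.1  46.3]
 [516.2  36.3  18.8]
 [534.3 -73.   29. ]
 [470.2 -81.1  52.9]]
[493.  -22.7  36.7]
long [-18.5 108.7  -8.4] 110.61068616163259 short [ 64.4   8.7 -25.7] 69.93083521908484
n [0.35235743 0.13102272 0.92664842]
```

```bash
cat >> h.py <<'E'
def toR(p,Rt):
    s=env.get_state();R=Ro.from_euler("xyz",s["tool_rot"])
    print("slide",np.round(R.inv().apply(np.array(p)-s["position"])/10,2),"turn",np.round((R.inv()*Rt).as_rotvec(),3))
def axes(x,n):
    x=np.array(x,float);x/=np.linalg.norm(x);z=-np.array(n,float);z-=z@x*x;z/=np.linalg.norm(z)
    return Ro.from_matrix(np.c_[x,np.cross(z,x),z])
E
python3 - <<'E'
from h import *
L=np.array([-18.5,108.7,-8.4]);L/=np.linalg.norm(L);fc=np.array([493,-22.7,36.7])
R0=axes(L,[0,0,1])
for sgn in(1,-1):
    Rt=R0*Ro.from_rotvec([sgn*np.radians(8),0,0]);n=-Rt.as_matrix()[:,2];print(sgn,n.round(3))
    if n[0]>0.1:
        p=fc+3*n+8*L;print(p);st();toR(p+[0,0,60],Rt);toR(p,Rt)
E
```

```text
1 [0.125 0.098 0.987]
[492.03537158 -14.54367237  39.05453002]
{'clock': 36.967, 'position': [499.293, -24.18, 211.378], 'tool_rot': [-3.14, 0.002, 1.781], 'force': [0.307, 0.753, -1.34], 'grip_width': 94.033, 'grip_force': 0.0, 'joints': [0.52, 0.53, -0.778, 1.929, 0.482, 0.879, -0.297]}
slide [ 1.12 -0.5  11.23] turn [ 0.14  -0.071  0.047]
slide [ 1.13 -0.49 17.23] turn [ 0.14  -0.071  0.047]
-1 [-0.15   0.051  0.987]
```

Request:
play_rows(
  series=[
    {"jaw": 1, "slide": [1.1, -0.5, 3], "turn": [0.14, -0.07, 0.047]},
    {"jaw": 1, "slide": [1.1, -0.5, 7], "turn": [0.14, -0.07, 0.047]},
    {"jaw": 1, "slide": [1.1, -0.5, 11.2], "turn": [0.14, -0.07, 0.047]},
    {"jaw": 1, "slide": [1.1, -0.5, 11.2], "turn": [0.14, -0.07, 0.047]},
    {"jaw": 1, "slide": [1.1, -0.5, 11.2], "turn": [0.14, -0.07, 0.047]},
    {"jaw": 1, "slide": [1.1, -0.5, 11.2], "turn": [0.14, -0.07, 0.047]},
  ],
)

```text
clock: 37.47
position: [492.1, -15.0, 100.9]
tool_rot: [-3.003, 0.076, 1.739]
force: [0.0, -0.1, -0.4]
grip_width: 93.7
grip_force: 0.0
```

Run:
```python
from h import *
L=np.array([-18.5,108.7,-8.4]);Rt=axes(L,[0,0,1])*Ro.from_rotvec([np.radians(8),0,0])
st();toR([492,-14.5,39],Rt)
```

```text
{'clock': 37.467, 'position': [492.052, -15.044, 100.9], 'tool_rot': [-3.003, 0.076, 1.739], 'force': [0.01, -0.082, -0.401], 'grip_width': 93.707, 'grip_force': 0.0, 'joints': [0.307, 0.723, -0.614, 1.938, 0.638, 0.844, -0.538]}
slide [0.52 0.86 6.11] turn [ 0.001 -0.    -0.   ]
```

Descending in the tilted frame, then closing.

Request:
play_rows(
  series=[
    {"jaw": 1, "slide": [0.2, 0.3, 2], "turn": [0, 0, 0]},
    {"jaw": 1, "slide": [0.3, 0.5, 4], "turn": [0, 0, 0]},
    {"jaw": 1, "slide": [0.5, 0.8, 5.5], "turn": [0, 0, 0]},
    {"jaw": 1, "slide": [0.5, 0.9, 6.1], "turn": [0, 0, 0]},
    {"jaw": 1, "slide": [0.5, 0.9, 6.1], "turn": [0, 0, 0]},
    {"jaw": 0.7, "slide": [0.5, 0.9, 6.1], "turn": [0, 0, 0]},
    {"jaw": 0.6, "slide": [0.5, 0.9, 6.1], "turn": [0, 0, 0]},
    {"jaw": 0.6, "slide": [0.5, 0.9, 6.1], "turn": [0, 0, 0]},
  ],
)

```text
clock: 38.13
position: [492.5, -15.1, 39.0]
tool_rot: [-3.004, 0.076, 1.738]
force: [0.9, 0.4, 0.2]
grip_width: 77.8
grip_force: 0.0
```

Request:
play_rows(
  series=[
    {"jaw": 0.55, "slide": [0, 0, 0], "turn": [0, 0, 0]},
    {"jaw": 0.55, "slide": [0, 0, 0], "turn": [0, 0, 0]},
  ],
)

```text
clock: 38.3
position: [491.9, -15.1, 38.2]
tool_rot: [-3.003, 0.076, 1.739]
force: [0.4, 0.1, 1.0]
grip_width: 72.9
grip_force: 0.0
```

Request:
play_rows(
  series=[
    {"jaw": 0.35, "slide": [0, 0, 0], "turn": [0, 0, 0]},
    {"jaw": -1, "slide": [0, 0, 0], "turn": [0, 0, 0]},
    {"jaw": -1, "slide": [-0.05, -0.1, -0.6], "turn": [0, 0, 0]},
    {"jaw": -1, "slide": [-0.1, -0.2, -1.3], "turn": [0, 0, 0]},
    {"jaw": -1, "slide": [-0.2, -0.3, -2], "turn": [0, 0, 0]},
    {"jaw": -1, "slide": [-0.25, -0.4, -3], "turn": [0, 0, 0]},
    {"jaw": -1, "slide": [-0.3, -0.55, -4], "turn": [0, 0, 0]},
    {"jaw": -1, "slide": [-0.4, -0.7, -5], "turn": [0, 0, 0]},
  ],
)

```text
clock: 38.97
position: [491.7, -15.1, 89.5]
tool_rot: [-3.002, 0.076, 1.739]
force: [0.1, -0.3, -2.4]
grip_width: 71.2
grip_force: 30.0
```

```bash
cat >> h.py <<'E'
def edges(u0=300,u1=340,v0=100,v1=300):
    c=env.get_calibration("wrist");im=env.capture("wrist")
    g=cv2.cvtColor(im,cv2.COLOR_RGB2GRAY).astype(int)
    for a,b in((275,290),(300,340),(350,365)):
        r=g[v0:v1,a:b].mean(1);d=np.diff(r);k=np.argsort(-abs(d))[:7];print((a,b),sorted([(int(v0+i),int(d[i])) for i in k]))
    return im
E
python3 - <<'E'
from h import *
st();save("w17",edges())
E
```

```text
{'clock': 38.967, 'position': [491.699, -15.076, 89.489], 'tool_rot': [-3.002, 0.076, 1.739], 'force': [0.086, -0.334, -2.388], 'grip_width': 71.169, 'grip_force': 29.989, 'joints': [0.299, 0.741, -0.602, 1.944, 0.654, 0.823, -0.553]}
(275, 290) [(252, 22), (253, 27), (256, -30), (257, -46), (258, -18), (271, 43), (272, 36)]
(300, 340) [(243, 29), (244, 13), (251, -26), (252, -30), (265, 18), (266, 35), (267, 16)]
(350, 365) [(220, -46), (221, -22), (238, 39), (239, 37), (246, -35), (260, 25), (261, 29)]
```

White is lifted clear of the mouse (2.4 N, width 71), but still a few degrees askew in the grip. I'll lay it flat on the free bench where blue was and regrasp it.

Run:
```python
from h import *
to(425,110,100,np.radians(85))
```

```text
slide [13.35 -4.81 -1.27]
turn [-0.126  0.093  0.249]
```

Request:
play_rows(
  series=[
    {"jaw": -1, "slide": [1, -0.6, -2], "turn": [0, 0, 0]},
    {"jaw": -1, "slide": [3, -1.5, -2], "turn": [-0.03, 0.02, 0.05]},
    {"jaw": -1, "slide": [6, -2.5, -2], "turn": [-0.06, 0.05, 0.1]},
    {"jaw": -1, "slide": [9, -3.5, -1.6], "turn": [-0.1, 0.07, 0.18]},
    {"jaw": -1, "slide": [12, -4.5, -1.3], "turn": [-0.126, 0.093, 0.25]},
    {"jaw": -1, "slide": [13.3, -4.8, -1.3], "turn": [-0.126, 0.093, 0.25]},
    {"jaw": -1, "slide": [13.3, -4.8, -1.3], "turn": [-0.126, 0.093, 0.25]},
    {"jaw": -1, "slide": [13.3, -4.8, -1.3], "turn": [-0.126, 0.093, 0.25]},
  ],
)

```text
clock: 39.68
position: [424.3, 109.8, 98.2]
tool_rot: [-3.139, 0.001, 1.485]
force: [0.1, -0.2, -2.3]
grip_width: 70.3
grip_force: 30.0
```

Run:
```python
from h import *
st();to(425,110,40,np.radians(85))
```

```text
{'clock': 39.683, 'position': [424.258, 109.792, 98.226], 'tool_rot': [-3.139, 0.001, 1.485], 'force': [0.101, -0.2, -2.315], 'grip_width': 70.275, 'grip_force': 29.989, 'joints': [0.047, 0.606, -0.525, 2.193, 0.639, 0.498, -1.061]}
slide [0.03 0.09 5.82]
turn [-0.003  0.001  0.002]
```

Request:
play_rows(
  series=[
    {"jaw": -1, "slide": [0, 0, 2.5], "turn": [0, 0, 0]},
    {"jaw": -1, "slide": [0, 0, 4.5], "turn": [0, 0, 0]},
    {"jaw": -1, "slide": [0, 0, 5.5], "turn": [0, 0, 0]},
    {"jaw": -1, "slide": [0, 0, 6], "turn": [0, 0, 0]},
    {"jaw": -1, "slide": [0, 0, 6.2], "turn": [0, 0, 0]},
    {"jaw": -1, "slide": [0, 0, 6.4], "turn": [0, 0, 0]},
    {"jaw": -1, "slide": [0, 0, 6.4], "turn": [0, 0, 0]},
  ],
)

```text
clock: 40.27
position: [424.5, 109.0, 33.9]
tool_rot: [-3.139, 0.0, 1.482]
force: [-1.0, -0.3, -3.3]
grip_width: 71.0
grip_force: 30.0
```

Request:
play_rows(
  series=[
    {"jaw": -1, "slide": [0, 0, 0.2], "turn": [0, 0, 0]},
    {"jaw": -1, "slide": [0, 0, 0.4], "turn": [0, 0, 0]},
    {"jaw": -1, "slide": [0, 0, 0.5], "turn": [0, 0, 0]},
    {"jaw": -1, "slide": [0, 0, 0.5], "turn": [0, 0, 0]},
  ],
)

```text
clock: 40.6
position: [424.4, 109.2, 29.6]
tool_rot: [-3.14, 0.001, 1.483]
force: [-0.7, -0.8, 5.9]
grip_width: 70.7
grip_force: 30.0
```

Request:
play_rows(
  series=[
    {"jaw": 1, "slide": [0, 0, 0], "turn": [0, 0, 0]},
    {"jaw": 1, "slide": [0, 0, 0], "turn": [0, 0, 0]},
    {"jaw": 1, "slide": [0, 0, 0], "turn": [0, 0, 0]},
    {"jaw": 1, "slide": [0, 0, 0], "turn": [0, 0, 0]},
    {"jaw": 1, "slide": [0, 0, 0], "turn": [0, 0, 0]},
    {"jaw": 1, "slide": [-0.8, 0, 0.4], "turn": [0, 0, 0]},
    {"jaw": 1, "slide": [-0.8, 0, 0.4], "turn": [0, 0, 0]},
    {"jaw": 1, "slide": [-0.8, 0, 0.4], "turn": [0, 0, 0]},
  ],
)

```text
clock: 41.27
position: [422.8, 100.4, 24.4]
tool_rot: [-3.137, 0.002, 1.482]
force: [0.7, 0.9, -0.9]
grip_width: 93.9
grip_force: 0.0
```

Request:
play_rows(
  series=[
    {"jaw": -1, "slide": [0, 0, 0], "turn": [0, 0, 0]},
    {"jaw": -1, "slide": [0, 0, 0], "turn": [0, 0, 0]},
    {"jaw": -1, "slide": [0, 0, 0], "turn": [0, 0, 0]},
    {"jaw": -1, "slide": [0, 0, 0], "turn": [0, 0, 0]},
    {"jaw": -1, "slide": [0, 0, 0], "turn": [0, 0, 0]},
    {"jaw": -1, "slide": [0, 0, 0], "turn": [0, 0, 0]},
    {"jaw": -1, "slide": [0, 0, 0], "turn": [0, 0, 0]},
    {"jaw": -1, "slide": [0, 0, 0], "turn": [0, 0, 0]},
  ],
)

```text
clock: 41.93
position: [422.7, 101.3, 24.7]
tool_rot: [-3.138, 0.001, 1.483]
force: [-1.6, 0.0, 2.7]
grip_width: 67.4
grip_force: 30.0
```

Run:
```python
from h import *
st();save("w18",edges())
```

```text
{'clock': 41.933, 'position': [422.722, 101.335, 24.734], 'tool_rot': [-3.138, 0.001, 1.483], 'force': [-1.564, 0.03, 2.71], 'grip_width': 67.362, 'grip_force': 29.986, 'joints': [-0.078, 0.734, -0.324, 2.24, 0.833, 0.291, -1.222]}
(275, 290) [(138, -22), (271, -18), (281, 15), (282, 34), (283, 14), (284, 15), (285, 15)]
(300, 340) [(154, 25), (178, -28), (179, -30), (205, 26), (254, -28), (282, 28), (283, 27)]
(350, 365) [(139, -28), (154, 25), (155, 24), (163, -34), (164, -27), (295, 26), (296, 32)]
```

White is flat in the grip (67.4 mm), with its front edge at row 154. I'll lift it and carry it to the column.

Request:
play_rows(
  series=[
    {"jaw": -1, "slide": [0, 0, -1], "turn": [0, 0, 0]},
    {"jaw": -1, "slide": [0, 0, -3], "turn": [0, 0, 0]},
    {"jaw": -1, "slide": [0, 0, -6], "turn": [0, 0, 0]},
    {"jaw": -1, "slide": [0, 0, -10], "turn": [0, 0, 0]},
    {"jaw": -1, "slide": [0, 0, -14], "turn": [0, 0, 0]},
    {"jaw": -1, "slide": [0, 0, -16], "turn": [0, 0, 0]},
    {"jaw": -1, "slide": [0, 0, -16], "turn": [0, 0, 0]},
  ],
)

```text
clock: 42.57
position: [426.7, 102.2, 188.4]
tool_rot: [3.137, -0.002, 1.482]
force: [0.5, -0.1, -3.0]
grip_width: 67.9
grip_force: 30.0
```

Run:
```python
from h import *
st();to(620,22.5,180,np.radians(97))
```

```text
{'clock': 42.567, 'position': [426.694, 102.241, 188.377], 'tool_rot': [3.137, -0.002, 1.482], 'force': [0.463, -0.078, -2.989], 'grip_width': 67.866, 'grip_force': 29.982, 'joints': [0.223, 0.465, -0.724, 2.111, 0.467, 0.721, -0.895]}
slide [-6.23 19.96  0.92]
turn [ 0.005 -0.002 -0.211]
```

Request:
play_rows(
  series=[
    {"jaw": -1, "slide": [-1, 3, 0.5], "turn": [0, 0, -0.05]},
    {"jaw": -1, "slide": [-2, 6.5, 0.5], "turn": [0, 0, -0.1]},
    {"jaw": -1, "slide": [-3.2, 10, 0.5], "turn": [0, 0, -0.15]},
    {"jaw": -1, "slide": [-4.4, 14, 0.5], "turn": [0, 0, -0.21]},
    {"jaw": -1, "slide": [-5.5, 17.5, 0.5], "turn": [0, 0, -0.21]},
    {"jaw": -1, "slide": [-6.2, 20.2, 0.5], "turn": [0, 0, -0.21]},
    {"jaw": -1, "slide": [-6.2, 20.2, 0.5], "turn": [0, 0, -0.21]},
    {"jaw": -1, "slide": [-6.2, 20.2, 0.5], "turn": [0, 0, -0.21]},
  ],
)

```text
clock: 43.23
position: [619.4, 20.6, 176.2]
tool_rot: [-3.135, -0.0, 1.69]
force: [-0.2, -0.1, -3.2]
grip_width: 67.9
grip_force: 30.0
```

Request:
play_rows(
  series=[
    {"jaw": -1, "slide": [0, 0, 0], "turn": [0, 0, 0]},
    {"jaw": -1, "slide": [0, 0, 1], "turn": [0, 0, 0]},
    {"jaw": -1, "slide": [0, 0, 2.5], "turn": [0, 0, 0]},
    {"jaw": -1, "slide": [0, 0, 3.5], "turn": [0, 0, 0]},
    {"jaw": -1, "slide": [0, 0, 3.5], "turn": [0, 0, 0]},
    {"jaw": -1, "slide": [0, 0, 3.5], "turn": [0, 0, 0]},
  ],
)

```text
clock: 43.73
position: [618.3, 22.1, 143.3]
tool_rot: [-3.136, -0.0, 1.694]
force: [-0.1, 0.1, -3.0]
grip_width: 67.5
grip_force: 30.0
```

Run:
```python
from h import *
st();save("w19",edges());to(620,22,127.5,np.radians(97))
c=env.get_calibration("side");s=env.capture("side");save("s19",s)
for n in("red","blue","green"):
    m=col(s,n);m[:, :270]=0;m[:,350:]=0;m[:150]=0
    v,u=np.nonzero(m);print(n,len(u),u.mean() if len(u) else 0,v.mean() if len(u) else 0)
```

```text
{'clock': 43.733, 'position': [618.324, 22.069, 143.295], 'tool_rot': [-3.136, -0.0, 1.694], 'force': [-0.062, 0.133, -2.984], 'grip_width': 67.47, 'grip_force': 29.983, 'joints': [0.329, 0.772, -0.702, 1.669, 0.595, 0.932, -0.479]}
(275, 290) [(146, 24), (258, 24), (259, 43), (262, -27), (263, -44), (276, 45), (277, 31)]
(300, 340) [(104, 30), (117, -36), (118, -34), (258, 34), (262, -29), (275, 32), (276, 31)]
(350, 365) [(100, -16), (101, -16), (146, 18), (147, 23), (287, 16), (288, 40), (289, 23)]
slide [-0.03  0.09  1.66]
turn [-0.004 -0.     0.001]
red 184 296.8804347826087 233.5054347826087
blue 297 294.48148148148147 223.3838383838384
green 379 296.00263852242745 213.3641160949868
```

Run:
```python
from h import *
im=cv2.cvtColor(cv2.imread("pics/w19.png"),cv2.COLOR_BGR2RGB)
for u in(283,320,357):print(u,[(v,im[v,u].tolist()) for v in range(136,172,2)])
```

```text
283 [(136, [98, 48, 33]), (138, [104, 22, 18]), (140, [104, 32, 39]), (142, [35, 52, 77]), (144, [29, 74, 43]), (146, [49, 81, 52]), (148, [110, 116, 102]), (150, [108, 112, 101]), (152, [105, 109, 99]), (154, [116, 119, 109]), (156, [129, 133, 120]), (158, [130, 134, 121]), (160, [131, 136, 124]), (162, [132, 137, 124]), (164, [130, 136, 123]), (166, [131, 136, 124]), (168, [131, 136, 124]), (170, [130, 134, 122])]
320 [(136, [99, 44, 34]), (138, [103, 22, 20]), (140, [106, 33, 40]), (142, [37, 57, 69]), (144, [34, 77, 43]), (146, [41, 80, 47]), (148, [104, 110, 96]), (150, [112, 116, 105]), (152, [109, 111, 102]), (154, [131, 136, 123]), (156, [178, 183, 166]), (158, [209, 216, 196]), (160, [228, 231, 218]), (162, [218, 222, 205]), (164, [218, 222, 204]), (166, [217, 222, 205]), (168, [204, 211, 191]), (170, [133, 138, 125])]
357 [(136, [96, 59, 47]), (138, [103, 25, 19]), (140, [102, 27, 37]), (142, [35, 61, 61]), (144, [30, 75, 40]), (146, [37, 80, 47]), (148, [101, 110, 95]), (150, [114, 117, 106]), (152, [108, 111, 101]), (154, [125, 130, 118]), (156, [131, 135, 122]), (158, [128, 131, 119]), (160, [129, 135, 122]), (162, [132, 136, 124]), (164, [133, 138, 124]), (166, [131, 136, 123]), (168, [131, 136, 123]), (170, [130, 135, 122])]
```

White sits about 4 mm forward in the grip (front edge row 147 against about 155 before), so I'll compensate.

Request:
play_rows(
  series=[
    {"jaw": -1, "slide": [-0.4, 0.1, 0.6], "turn": [0, 0, 0]},
    {"jaw": -1, "slide": [-0.4, 0.1, 1], "turn": [0, 0, 0]},
    {"jaw": -1, "slide": [-0.4, 0.1, 1.2], "turn": [0, 0, 0]},
    {"jaw": -1, "slide": [-0.4, 0.1, 1.4], "turn": [0, 0, 0]},
    {"jaw": -1, "slide": [-0.4, 0.1, 1.5], "turn": [0, 0, 0]},
    {"jaw": -1, "slide": [-0.4, 0.1, 1.6], "turn": [0, 0, 0]},
    {"jaw": -1, "slide": [-0.4, 0.1, 1.6], "turn": [0, 0, 0]},
  ],
)

```text
clock: 44.42
position: [620.7, 18.1, 127.9]
tool_rot: [-3.138, -0.0, 1.693]
force: [-0.6, -0.1, -2.2]
grip_width: 67.9
grip_force: 30.0
```

Request:
play_rows(
  series=[
    {"jaw": -1, "slide": [0, 0, 0.1], "turn": [0, 0, 0]},
    {"jaw": -1, "slide": [0, 0, 0.2], "turn": [0, 0, 0]},
    {"jaw": -1, "slide": [0, 0, 0.2], "turn": [0, 0, 0]},
    {"jaw": -1, "slide": [0, 0, 0.2], "turn": [0, 0, 0]},
  ],
)

```text
clock: 44.75
position: [621.0, 18.1, 126.8]
tool_rot: [-3.139, 0.0, 1.693]
force: [-1.3, -1.5, 4.1]
grip_width: 67.5
grip_force: 30.0
```

Request:
play_rows(
  series=[
    {"jaw": 0.6, "slide": [0, 0, 0], "turn": [0, 0, 0]},
    {"jaw": 0.6, "slide": [0, 0, 0], "turn": [0, 0, 0]},
    {"jaw": 0.8, "slide": [0, 0, 0], "turn": [0, 0, 0]},
    {"jaw": 0.8, "slide": [0, 0, 0], "turn": [0, 0, 0]},
    {"jaw": 0.8, "slide": [0, 0, -1], "turn": [0, 0, 0]},
    {"jaw": 0.8, "slide": [0, 0, -4], "turn": [0, 0, 0]},
    {"jaw": 0.8, "slide": [0, 0, -8], "turn": [0, 0, 0]},
    {"jaw": 0.8, "slide": [0, 0, -12], "turn": [0, 0, 0]},
  ],
)

```text
clock: 45.42
position: [620.5, 18.1, 247.4]
tool_rot: [-3.136, -0.001, 1.693]
force: [1.2, 0.4, -0.4]
grip_width: 84.7
grip_force: 0.0
```

Request:
play_rows(
  series=[
    {"jaw": 1, "slide": [0, 0, -0.5], "turn": [0, 0, 0]},
    {"jaw": 1, "slide": [0, 0, -0.5], "turn": [0, 0, 0]},
    {"jaw": 1, "slide": [0, 0, -0.5], "turn": [0, 0, 0]},
  ],
)

```text
clock: 45.67
position: [621.1, 17.8, 251.3]
tool_rot: [-3.139, 0.0, 1.693]
force: [-0.6, 0.1, -0.5]
grip_width: 93.8
grip_force: 0.0
```

Run:
```python
from h import *
st();c=env.get_calibration("wrist");im=env.capture("wrist");save("w20",im)
# white face: pick S low greenish vs grey base/others, around centre
r,g,b=[im[...,i].astype(int) for i in range(3)]
m=((g-b)>=8)&((g-r)>=1)&((g-r)<9)&(g>90);m[:80]=0;m[295:]=0;m[:,:240]=0;m[:,400:]=0
m=cv2.morphologyEx(cv2.morphologyEx(m.astype(np.uint8),cv2.MORPH_CLOSE,np.ones((7,7))),cv2.MORPH_OPEN,np.ones((5,5)))
print(rects(im,c,m,130,500))
find("top","yellow");to(428,-252,200,np.radians(76.7))
```

```text
{'clock': 45.667, 'position': [621.117, 17.787, 251.327], 'tool_rot': [-3.139, 0.0, 1.693], 'force': [-0.576, 0.095, -0.521], 'grip_width': 93.848, 'grip_force': 0.0, 'joints': [0.372, 0.661, -0.772, 1.552, 0.492, 1.135, -0.385]}
[([620.0, 21.0, 111.0, 69.0], -83.0, [318.0, 189.0])]
slide [-24.4  -22.33   5.1 ]
turn [-0.006  0.001  0.354]
```

White now sits on the column at (620,21). Yellow is next.

Request:
play_rows(
  series=[
    {"jaw": 1, "slide": [-24.4, -22.3, 5.1], "turn": [0, 0, 0.354]},
    {"jaw": 1, "slide": [-24.4, -22.3, 5.1], "turn": [0, 0, 0.354]},
    {"jaw": 1, "slide": [-24.4, -22.3, 5.1], "turn": [0, 0, 0.354]},
    {"jaw": 1, "slide": [-24.4, -22.3, 5.1], "turn": [0, 0, 0.354]},
    {"jaw": 1, "slide": [-24.4, -22.3, 5.1], "turn": [0, 0, 0.354]},
    {"jaw": 1, "slide": [-24.4, -22.3, 5.1], "turn": [0, 0, 0.354]},
    {"jaw": 1, "slide": [-24.4, -22.3, 5.1], "turn": [0, 0, 0.354]},
    {"jaw": 1, "slide": [-24.4, -22.3, 5.1], "turn": [0, 0, 0.354]},
  ],
)

```text
clock: 46.43
position: [427.6, -251.4, 199.4]
tool_rot: [-3.136, 0.0, 1.339]
force: [1.0, 0.2, -0.5]
grip_width: 93.8
grip_force: 0.0
```

Request:
play_rows(
  series=[
    {"jaw": 1, "slide": [0, 0, 0], "turn": [0, 0, 0]},
    {"jaw": 1, "slide": [0, 0, 0], "turn": [0, 0, 0]},
    {"jaw": 1, "slide": [0, 0, 0], "turn": [0, 0, 0]},
  ],
)

```text
clock: 46.68
position: [429.8, -249.9, 200.2]
tool_rot: [-3.137, -0.0, 1.338]
force: [0.4, -0.4, 0.0]
grip_width: 93.7
grip_force: 0.0
```

Run:
```python
from h import *
st();find("wrist","yellow");find("top","yellow");to(428,-252,23.5,np.radians(76.7))
```

```text
{'clock': 46.683, 'position': [429.799, -249.868, 200.17], 'tool_rot': [-3.137, -0.0, 1.338], 'force': [0.376, -0.439, 0.047], 'grip_width': 93.707, 'grip_force': 0.0, 'joints': [0.95, 0.526, -0.701, 1.946, 0.451, 0.836, -0.228]}
wrist yellow ([428.0, -254.0, 109.0, 66.0], 76.9, [317.0, 184.0])
top yellow ([427.0, -253.0, 113.0, 66.0], 76.8, [415.0, 249.0])
slide [-0.38 -0.16 17.72]
turn [-0.003 -0.     0.003]
```

Request:
play_rows(
  series=[
    {"jaw": 1, "slide": [-0.4, -0.1, 4], "turn": [0, 0, 0]},
    {"jaw": 1, "slide": [-0.4, -0.1, 8], "turn": [0, 0, 0]},
    {"jaw": 1, "slide": [-0.4, -0.1, 12], "turn": [0, 0, 0]},
    {"jaw": 1, "slide": [-0.4, -0.1, 15], "turn": [0, 0, 0]},
    {"jaw": 1, "slide": [-0.4, -0.1, 16.8], "turn": [0, 0, 0]},
    {"jaw": 1, "slide": [-0.4, -0.1, 17.5], "turn": [0, 0, 0]},
    {"jaw": 1, "slide": [-0.4, -0.1, 17.5], "turn": [0, 0, 0]},
    {"jaw": -1, "slide": [-0.4, -0.1, 17.5], "turn": [0, 0, 0]},
  ],
)

```text
clock: 47.45
position: [428.7, -253.2, 26.5]
tool_rot: [-3.139, 0.001, 1.341]
force: [-0.4, 0.3, 0.7]
grip_width: 90.2
grip_force: 0.0
```

Request:
play_rows(
  series=[
    {"jaw": -1, "slide": [0, 0, 0], "turn": [0, 0, 0]},
    {"jaw": -1, "slide": [0, 0, 0], "turn": [0, 0, 0]},
    {"jaw": -1, "slide": [0, 0, 0], "turn": [0, 0, 0]},
    {"jaw": -1, "slide": [0, 0, 0], "turn": [0, 0, 0]},
    {"jaw": -1, "slide": [0, 0, 0], "turn": [0, 0, 0]},
    {"jaw": -1, "slide": [0, 0, 0], "turn": [0, 0, 0]},
    {"jaw": -1, "slide": [0, 0, 0], "turn": [0, 0, 0]},
    {"jaw": -1, "slide": [0, 0, 0], "turn": [0, 0, 0]},
  ],
)

```text
clock: 48.12
position: [428.1, -254.6, 27.0]
tool_rot: [-3.14, 0.002, 1.339]
force: [-1.0, -0.3, 6.9]
grip_width: 67.8
grip_force: 30.0
```

Request:
play_rows(
  series=[
    {"jaw": -1, "slide": [0, 0, -1], "turn": [0, 0, 0]},
    {"jaw": -1, "slide": [0, 0, -3], "turn": [0, 0, 0]},
    {"jaw": -1, "slide": [0, 0, -6], "turn": [0, 0, 0]},
    {"jaw": -1, "slide": [0, 0, -10], "turn": [0, 0, 0]},
    {"jaw": -1, "slide": [0, 0, -14], "turn": [0, 0, 0]},
    {"jaw": -1, "slide": [0, 0, -18], "turn": [0, 0, 0]},
    {"jaw": -1, "slide": [0, 0, -19.5], "turn": [0, 0, 0]},
    {"jaw": -1, "slide": [0, 0, -19.5], "turn": [0, 0, 0]},
  ],
)

```text
clock: 48.78
position: [430.2, -254.8, 225.2]
tool_rot: [3.138, 0.004, 1.338]
force: [0.4, -0.2, -2.1]
grip_width: 67.4
grip_force: 30.0
```

Run:
```python
from h import *
st();held("yellow");to(620,22.5,215,np.radians(97))
```

```text
{'clock': 48.783, 'position': [430.228, -254.824, 225.161], 'tool_rot': [3.138, 0.004, 1.338], 'force': [0.354, -0.197, -2.051], 'grip_width': 67.433, 'grip_force': 29.997, 'joints': [0.984, 0.495, -0.734, 1.917, 0.428, 0.885, -0.199]}
[(300, 154, [57.1, -8.0]), (310, 154, [57.1, -3.3]), (320, 154, [57.1, 1.4]), (330, 154, [57.1, 6.0]), (340, 154, [57.1, 10.7])]
slide [31.38 12.23  0.68]
turn [-0.001  0.003 -0.355]
```

Request:
play_rows(
  series=[
    {"jaw": -1, "slide": [2.5, 1, 0.5], "turn": [0, 0, -0.04]},
    {"jaw": -1, "slide": [6, 2.3, 0.5], "turn": [0, 0, -0.08]},
    {"jaw": -1, "slide": [9.7, 3.8, 0.5], "turn": [0, 0, -0.13]},
    {"jaw": -1, "slide": [13.4, 5.2, 0.5], "turn": [0, 0, -0.18]},
    {"jaw": -1, "slide": [17, 6.6, 0.5], "turn": [0, 0, -0.23]},
    {"jaw": -1, "slide": [20.6, 8, 0.5], "turn": [0, 0, -0.28]},
    {"jaw": -1, "slide": [24.2, 9.4, 0.5], "turn": [0, 0, -0.33]},
    {"jaw": -1, "slide": [27.5, 10.7, 0.5], "turn": [0, 0, -0.355]},
  ],
)

```text
clock: 49.5
position: [594.8, -9.1, 212.6]
tool_rot: [-3.133, -0.001, 1.697]
force: [-0.2, -0.7, -2.1]
grip_width: 67.8
grip_force: 30.0
```

Run:
```python
from h import *
st();to(620,22,195,np.radians(97))
```

```text
{'clock': 49.5, 'position': [594.806, -9.053, 212.603], 'tool_rot': [-3.133, -0.001, 1.697], 'force': [-0.235, -0.671, -2.071], 'grip_width': 67.801, 'grip_force': 29.996, 'joints': [0.432, 0.669, -0.772, 1.668, 0.526, 1.033, -0.387]}
slide [2.76 2.91 1.74]
turn [-0.008 -0.001  0.004]
```

Request:
play_rows(
  series=[
    {"jaw": -1, "slide": [2, 2, 0], "turn": [0, 0, 0]},
    {"jaw": -1, "slide": [2.8, 2.9, 0], "turn": [0, 0, 0]},
    {"jaw": -1, "slide": [2.8, 2.9, 0.8], "turn": [0, 0, 0]},
    {"jaw": -1, "slide": [2.8, 2.9, 1.7], "turn": [0, 0, 0]},
    {"jaw": -1, "slide": [2.8, 2.9, 2.5], "turn": [0, 0, 0]},
    {"jaw": -1, "slide": [2.8, 2.9, 3], "turn": [0, 0, 0]},
    {"jaw": -1, "slide": [2.8, 2.9, 3], "turn": [0, 0, 0]},
    {"jaw": -1, "slide": [2.8, 2.9, 3], "turn": [0, 0, 0]},
  ],
)

```text
clock: 50.17
position: [620.2, 18.8, 184.7]
tool_rot: [-3.137, 0.0, 1.692]
force: [0.3, -0.4, -1.5]
grip_width: 67.5
grip_force: 30.0
```

Run:
```python
from h import *
st();im=held("yellow");save("w21",im);to(620,22,158,np.radians(97))
for u in(283,320,357):print(u,[(v,im[v,u].tolist()) for v in range(134,162,3)])
```

```text
{'clock': 50.167, 'position': [620.166, 18.802, 184.741], 'tool_rot': [-3.137, 0.0, 1.692], 'force': [0.348, -0.367, -1.491], 'grip_width': 67.524, 'grip_force': 29.997, 'joints': [0.355, 0.73, -0.741, 1.628, 0.559, 1.013, -0.445]}
[(300, 154, [57.1, -7.9]), (310, 154, [57.1, -3.3]), (320, 154, [57.1, 1.4]), (330, 154, [57.1, 6.1]), (340, 154, [57.1, 10.8])]
slide [ 0.28 -0.02  2.73]
turn [-0.004  0.    -0.   ]
283 [(134, [33, 79, 43]), (137, [101, 111, 94]), (140, [109, 113, 102]), (143, [128, 134, 121]), (146, [134, 137, 126]), (149, [133, 137, 124]), (152, [130, 130, 113]), (155, [118, 98, 34]), (158, [128, 106, 38]), (161, [134, 111, 43])]
320 [(134, [31, 79, 41]), (137, [88, 107, 86]), (140, [108, 111, 101]), (143, [128, 133, 121]), (146, [135, 139, 126]), (149, [134, 137, 126]), (152, [131, 132, 112]), (155, [120, 100, 38]), (158, [124, 104, 38]), (161, [165, 135, 51])]
357 [(134, [36, 82, 45]), (137, [87, 105, 86]), (140, [111, 115, 103]), (143, [130, 133, 122]), (146, [134, 136, 125]), (149, [132, 137, 125]), (152, [130, 130, 112]), (155, [122, 100, 39]), (158, [128, 107, 44]), (161, [136, 112, 42])]
```

Red, green and white are still visible under the held yellow. I'll lower it; contact is expected at about TCP z 156.

Request:
play_rows(
  series=[
    {"jaw": -1, "slide": [0.2, 0, 1], "turn": [0, 0, 0]},
    {"jaw": -1, "slide": [0.2, 0, 1.7], "turn": [0, 0, 0]},
    {"jaw": -1, "slide": [0.2, 0, 2.1], "turn": [0, 0, 0]},
    {"jaw": -1, "slide": [0.2, 0, 2.4], "turn": [0, 0, 0]},
    {"jaw": -1, "slide": [0.2, 0, 2.6], "turn": [0, 0, 0]},
    {"jaw": -1, "slide": [0.2, 0, 2.7], "turn": [0, 0, 0]},
    {"jaw": -1, "slide": [0.2, 0, 2.7], "turn": [0, 0, 0]},
  ],
)

```text
clock: 50.8
position: [620.4, 22.3, 158.0]
tool_rot: [-3.138, -0.0, 1.694]
force: [-0.1, 0.8, -2.5]
grip_width: 67.6
grip_force: 30.0
```

Request:
play_rows(
  series=[
    {"jaw": -1, "slide": [0, 0, 0.1], "turn": [0, 0, 0]},
    {"jaw": -1, "slide": [0, 0, 0.2], "turn": [0, 0, 0]},
    {"jaw": -1, "slide": [0, 0, 0.2], "turn": [0, 0, 0]},
    {"jaw": -1, "slide": [0, 0, 0.2], "turn": [0, 0, 0]},
  ],
)

```text
clock: 51.13
position: [620.8, 22.4, 157.1]
tool_rot: [-3.139, 0.0, 1.694]
force: [-1.7, 0.4, 3.8]
grip_width: 67.5
grip_force: 30.0
```

Request:
play_rows(
  series=[
    {"jaw": 0.6, "slide": [0, 0, 0], "turn": [0, 0, 0]},
    {"jaw": 0.6, "slide": [0, 0, 0], "turn": [0, 0, 0]},
    {"jaw": 0.8, "slide": [0, 0, 0], "turn": [0, 0, 0]},
    {"jaw": 0.8, "slide": [0, 0, 0], "turn": [0, 0, 0]},
    {"jaw": 0.8, "slide": [0, 0, -1], "turn": [0, 0, 0]},
    {"jaw": 0.8, "slide": [0, 0, -4], "turn": [0, 0, 0]},
    {"jaw": 0.8, "slide": [0, 0, -8], "turn": [0, 0, 0]},
    {"jaw": 0.8, "slide": [0, 0, -11], "turn": [0, 0, 0]},
  ],
)

```text
clock: 51.8
position: [621.2, 22.9, 269.1]
tool_rot: [-3.14, -0.001, 1.694]
force: [0.5, 0.6, 0.1]
grip_width: 85.0
grip_force: 0.0
```

Request:
play_rows(
  series=[
    {"jaw": 1, "slide": [0, 0, 0], "turn": [0, 0, 0]},
    {"jaw": 1, "slide": [0, 0, 0], "turn": [0, 0, 0]},
    {"jaw": 1, "slide": [0, 0, 0], "turn": [0, 0, 0]},
    {"jaw": 1, "slide": [0, 0, 0], "turn": [0, 0, 0]},
  ],
)

```text
clock: 52.13
position: [620.0, 21.8, 265.0]
tool_rot: [-3.136, 0.0, 1.694]
force: [-0.4, -0.4, 0.2]
grip_width: 94.0
grip_force: 0.0
```

Run:
```python
from h import *
st();save("w22",find("wrist","yellow",z=158));s=env.capture("side");save("s22",s)
for n in("red","blue","green","yellow","white"):
    m=col(s,n)
    m[:,:275]=0;m[:,325]=0;m[:,325:]=0;m[:150]=0;m[255:]=0
    v,u=np.nonzero(m);print(n,len(u),[round(x,1) for x in(u.mean(),v.mean())] if len(u) else 0)
to(642,-149,250,np.radians(126.5))
```

```text
{'clock': 52.133, 'position': [620.034, 21.82, 265.033], 'tool_rot': [-3.136, 0.0, 1.694], 'force': [-0.437, -0.385, 0.236], 'grip_width': 93.956, 'grip_force': 0.0, 'joints': [0.374, 0.651, -0.789, 1.534, 0.486, 1.168, -0.385]}
wrist yellow ([620.0, 22.0, 110.0, 67.0], -82.9, [318.0, 197.0])
wrist yellow ([816.0, 117.0, 123.0, 64.0], -6.0, [579.0, 121.0])
red 181 [np.float64(296.4), np.float64(233.3)]
blue 266 [np.float64(294.8), np.float64(224.1)]
green 271 [np.float64(294.7), np.float64(214.2)]
yellow 526 [np.float64(295.1), np.float64(187.2)]
white 0 0
slide [-17.24   0.08   1.48]
turn [-0.006 -0.002 -0.514]
```

All five cases are stacked. Yellow is on top at (620,22), 97°, and the side view shows the colours stacked in line. Back to the knob.

Request:
play_rows(
  series=[
    {"jaw": 1, "slide": [-17.2, 0.1, 0.5], "turn": [0, 0, -0.52]},
    {"jaw": 1, "slide": [-17.2, 0.1, 0.5], "turn": [0, 0, -0.52]},
    {"jaw": 1, "slide": [-17.2, 0.1, 0.5], "turn": [0, 0, -0.52]},
    {"jaw": 1, "slide": [-17.2, 0.1, 0.5], "turn": [0, 0, -0.52]},
    {"jaw": 1, "slide": [-17.2, 0.1, 0.5], "turn": [0, 0, -0.52]},
    {"jaw": 1, "slide": [-17.2, 0.1, 0.5], "turn": [0, 0, -0.52]},
    {"jaw": 1, "slide": [-17.2, 0.1, 0.5], "turn": [0, 0, -0.52]},
    {"jaw": 1, "slide": [-17.2, 0.1, 0.5], "turn": [0, 0, -0.52]},
  ],
)

```text
clock: 52.9
position: [642.7, -145.8, 261.0]
tool_rot: [-3.139, -0.004, 2.216]
force: [0.4, 0.5, -0.2]
grip_width: 93.9
grip_force: 0.0
```

Request:
play_rows(
  series=[
    {"jaw": 1, "slide": [0, 0, 3], "turn": [0, 0, 0]},
    {"jaw": 1, "slide": [0, 0, 6], "turn": [0, 0, 0]},
    {"jaw": 1, "slide": [0, 0, 6], "turn": [0, 0, 0]},
    {"jaw": 1, "slide": [0, 0, 6], "turn": [0, 0, 0]},
    {"jaw": 1, "slide": [0, 0, 6], "turn": [0, 0, 0]},
  ],
)

```text
clock: 53.32
position: [643.7, -146.6, 202.9]
tool_rot: [-3.141, -0.001, 2.216]
force: [0.1, 0.7, 0.3]
grip_width: 94.1
grip_force: 0.0
```

Run:
```python
from h import *
st();c=env.get_calibration("wrist");im=env.capture("wrist");save("w23",im)
hsv=cv2.cvtColor(im,cv2.COLOR_RGB2HSV);H,S,V=[hsv[...,i].astype(int) for i in range(3)]
p=proj(c,[642,-150,60]);print(p)
m=(H>4)&(H<16)&(S>170);y,x=np.ogrid[:400,:640];m&=((x-p[0])**2+(y-p[1])**2<55**2)
for r in rects(im,c,m,66,15):print(r)
to(642,-150,58,np.radians(126.8))
```

```text
{'clock': 53.317, 'position': [643.695, -146.553, 202.894], 'tool_rot': [-3.141, -0.001, 2.216], 'force': [0.088, 0.736, 0.251], 'grip_width': 94.107, 'grip_force': 0.0, 'joints': [0.648, 0.807, -0.881, 1.492, 0.654, 1.157, 0.295]}
[313.39977796 192.01625181]
([662.0, -132.0, 27.0, 7.0], -52.0, [343.0, 191.0])
([617.0, -166.0, 27.0, 7.0], -54.5, [281.0, 191.0])
slide [-0.13 -0.34 14.53]
turn [-0.    -0.     0.002]
```

Request:
play_rows(
  series=[
    {"jaw": 1, "slide": [0, -0.4, 4], "turn": [0, 0, 0]},
    {"jaw": 1, "slide": [0, -0.4, 8], "turn": [0, 0, 0]},
    {"jaw": 1, "slide": [0, -0.4, 11], "turn": [0, 0, 0]},
    {"jaw": 1, "slide": [0, -0.4, 13], "turn": [0, 0, 0]},
    {"jaw": 1, "slide": [0, -0.4, 14.2], "turn": [0, 0, 0]},
    {"jaw": 1, "slide": [0, -0.4, 14.4], "turn": [0, 0, 0]},
    {"jaw": 1, "slide": [0, -0.4, 14.4], "turn": [0, 0, 0]},
    {"jaw": 1, "slide": [0, -0.4, 14.4], "turn": [0, 0, 0]},
  ],
)

```text
clock: 54.03
position: [640.6, -150.5, 59.3]
tool_rot: [-3.141, 0.0, 2.214]
force: [-1.3, -0.2, -0.1]
grip_width: 94.1
grip_force: 0.0
```

Request:
play_rows(
  series=[
    {"jaw": -1, "slide": [0, 0, 0], "turn": [0, 0, 0]},
    {"jaw": -1, "slide": [0, 0, 0], "turn": [0, 0, 0]},
    {"jaw": -1, "slide": [0, 0, 0], "turn": [0, 0, 0]},
    {"jaw": -1, "slide": [0, 0, 0], "turn": [0, 0, 0]},
    {"jaw": -1, "slide": [0, 0, 0], "turn": [0, 0, 0]},
    {"jaw": -1, "slide": [0, 0, 0], "turn": [0, 0, 0]},
    {"jaw": -1, "slide": [0, 0, 0], "turn": [0, 0, 0]},
    {"jaw": -1, "slide": [0, 0, 0], "turn": [0, 0, 0]},
  ],
)

```text
clock: 54.7
position: [640.3, -150.0, 58.1]
tool_rot: [-3.141, -0.001, 2.214]
force: [2.9, 1.4, 3.9]
grip_width: 49.9
grip_force: 30.0
```

Request:
play_rows(
  series=[
    {"jaw": -1, "slide": [0, 0, 0], "turn": [0, 0, 0]},
    {"jaw": -1, "slide": [0, 0, 0], "turn": [0, 0, 0]},
    {"jaw": -1, "slide": [0, 0, 0], "turn": [0, 0, 0]},
  ],
)

```text
clock: 54.95
position: [640.3, -150.0, 58.0]
tool_rot: [-3.141, -0.001, 2.214]
force: [3.6, 1.9, 5.3]
grip_width: 50.1
grip_force: 30.0
```

Request:
play_rows(
  series=[
    {"jaw": -1, "slide": [0, 0, 0], "turn": [0, 0, 0.05]},
    {"jaw": -1, "slide": [0, 0, 0], "turn": [0, 0, 0.1]},
    {"jaw": -1, "slide": [0, 0, 0], "turn": [0, 0, 0.15]},
    {"jaw": -1, "slide": [0, 0, 0], "turn": [0, 0, 0.2]},
    {"jaw": -1, "slide": [0, 0, 0], "turn": [0, 0, 0.25]},
    {"jaw": -1, "slide": [0, 0, 0], "turn": [0, 0, 0.3]},
    {"jaw": -1, "slide": [0, 0, 0], "turn": [0, 0, 0.35]},
    {"jaw": -1, "slide": [0, 0, 0], "turn": [0, 0, 0.4]},
  ],
)

```text
clock: 55.62
position: [641.0, -149.6, 58.1]
tool_rot: [3.141, -0.001, 1.812]
force: [4.8, 2.4, 4.0]
grip_width: 50.0
grip_force: 30.0
```

Request:
play_rows(
  series=[
    {"jaw": -1, "slide": [0, 0, 0], "turn": [0, 0, 0.05]},
    {"jaw": -1, "slide": [0, 0, 0], "turn": [0, 0, 0.1]},
    {"jaw": -1, "slide": [0, 0, 0], "turn": [0, 0, 0.15]},
    {"jaw": -1, "slide": [0, 0, 0], "turn": [0, 0, 0.2]},
    {"jaw": -1, "slide": [0, 0, 0], "turn": [0, 0, 0.25]},
    {"jaw": -1, "slide": [0, 0, 0], "turn": [0, 0, 0.3]},
    {"jaw": -1, "slide": [0, 0, 0], "turn": [0, 0, 0.35]},
    {"jaw": -1, "slide": [0, 0, 0], "turn": [0, 0, 0.4]},
  ],
)

```text
clock: 56.28
position: [641.8, -149.6, 58.1]
tool_rot: [3.14, -0.002, 1.412]
force: [5.9, 0.8, 2.1]
grip_width: 50.2
grip_force: 30.0
```

Request:
play_rows(
  series=[
    {"jaw": -1, "slide": [0, 0, 0], "turn": [0, 0, 0.05]},
    {"jaw": -1, "slide": [0, 0, 0], "turn": [0, 0, 0.1]},
    {"jaw": -1, "slide": [0, 0, 0], "turn": [0, 0, 0.15]},
    {"jaw": -1, "slide": [0, 0, 0], "turn": [0, 0, 0.19]},
    {"jaw": -1, "slide": [0, 0, 0], "turn": [0, 0, 0.23]},
    {"jaw": -1, "slide": [0, 0, 0], "turn": [0, 0, 0.26]},
    {"jaw": -1, "slide": [0, 0, 0], "turn": [0, 0, 0.27]},
    {"jaw": -1, "slide": [0, 0, 0], "turn": [0, 0, 0.27]},
  ],
)

```text
clock: 56.95
position: [642.3, -149.7, 58.1]
tool_rot: [3.139, -0.002, 1.146]
force: [6.1, 1.5, 1.8]
grip_width: 50.2
grip_force: 30.2
```

Run:
```python
from h import *
print(st()["wrist_torque"])
```

```text
{'clock': 56.95, 'position': [642.348, -149.734, 58.122], 'tool_rot': [3.139, -0.002, 1.146], 'force': [6.112, 1.49, 1.763], 'grip_width': 50.215, 'grip_force': 30.169, 'joints': [0.48, 0.891, -0.518, 1.607, 0.568, 0.795, -0.707]}
[ 0.43340564 -1.53567546  0.62272856]
```

Request:
play_rows(
  series=[
    {"jaw": 1, "slide": [0, 0, 0], "turn": [0, 0, 0]},
    {"jaw": 1, "slide": [0, 0, 0], "turn": [0, 0, 0]},
    {"jaw": 1, "slide": [0, 0, 0], "turn": [0, 0, 0]},
    {"jaw": 1, "slide": [0, 0, 0], "turn": [0, 0, 0]},
    {"jaw": 1, "slide": [0, 0, 0], "turn": [0, 0, 0]},
    {"jaw": 1, "slide": [0, 0, 0], "turn": [0, 0, 0]},
    {"jaw": 1, "slide": [0, 0, 0], "turn": [0, 0, 0]},
  ],
)

```text
clock: 57.53
position: [637.6, -151.4, 56.5]
tool_rot: [-3.136, 0.003, 1.143]
force: [0.3, -0.3, -0.1]
grip_width: 92.4
grip_force: 0.0
```

Request:
play_rows(
  series=[
    {"jaw": 1, "slide": [0, 0, -2], "turn": [0, 0, 0]},
    {"jaw": 1, "slide": [0, 0, -5], "turn": [0, 0, 0]},
    {"jaw": 1, "slide": [0, 0, -9], "turn": [0, 0, 0]},
    {"jaw": 1, "slide": [0, 0, -13], "turn": [0, 0, 0]},
    {"jaw": 1, "slide": [0, 0, -16], "turn": [0, 0, 0]},
    {"jaw": 1, "slide": [0, 0, -16], "turn": [0, 0, 0]},
    {"jaw": 1, "slide": [0, 0, -16], "turn": [0, 0, 0]},
    {"jaw": 1, "slide": [0, 0, -16], "turn": [0, 0, 0]},
  ],
)

```text
clock: 58.2
position: [638.4, -151.1, 216.2]
tool_rot: [-3.137, 0.003, 1.144]
force: [-0.4, 0.2, -0.5]
grip_width: 94.1
grip_force: 0.0
```

Run:
```python
from h import *
st();c=env.get_calibration("wrist");im=env.capture("wrist");save("w24",im)
hsv=cv2.cvtColor(im,cv2.COLOR_RGB2HSV);H,S,V=[hsv[...,i].astype(int) for i in range(3)]
p=proj(c,[642,-150,60]);m=(H>4)&(H<16)&(S>170);y,x=np.ogrid[:400,:640];m&=((x-p[0])**2+(y-p[1])**2<55**2)
for r in rects(im,c,m,66,15):print("tab",r)
s=env.capture("side");t=env.capture("top");save("t24",t)
for n in("red","blue","green","yellow"):
    m=col(s,n);m[:,:275]=0;m[:,325:]=0;m[:150]=0;m[255:]=0
    v,u=np.nonzero(m);print(n,len(u),round(u.mean(),1),round(v.mean(),1))
m=col(t,"yellow");m[:130]=0;m[230:]=0;print("top yellow",rects(t,env.get_calibration("top"),m,158,100))
c=env.get_calibration("top")
for nm,X,z in(("loupe",[534,200,46],46),("mouse",[447,-82,38],20)):
    q=proj(c,X);d=cv2.cvtColor(t,cv2.COLOR_RGB2GRAY)<55;y,x=np.ogrid[:400,:640];d&=((x-q[0])**2+(y-q[1])**2<28**2);v,u=np.nonzero(d)
    print(nm,len(u),ray(c,u.mean(),v.mean(),z).round(),ray(c,*(347,241),20).round() if nm=="mouse" else "")
```

```text
{'clock': 58.2, 'position': [638.446, -151.125, 216.232], 'tool_rot': [-3.137, 0.003, 1.144], 'force': [-0.429, 0.191, -0.477], 'grip_width': 94.082, 'grip_force': 0.0, 'joints': [0.531, 0.712, -0.614, 1.489, 0.44, 1.086, -0.604]}
tab ([616.0, -138.0, 26.0, 9.0], 68.8, [291.0, 183.0])
tab ([668.0, -160.0, 26.0, 7.0], 67.4, [350.0, 183.0])
red 127 296.6 232.4
blue 267 295.1 224.0
green 269 295.0 214.2
yellow 536 295.0 187.4
top yellow [([619.0, 22.0, 108.0, 68.0], -83.0, [305.0, 166.0])]
loupe 123 [531. 196.  46.] 
mouse 677 [449. -82.  20.] [448. -82.  20.]
```

The tabs are back at their starting positions (56 mm apart, so sprung out). The column is straight, the mouse has not moved and the loupe is clear. Handing in.

```bash
python3 -c "
from bench import env
print(env.close_job())"
```

```text
the job is handed in; nothing more can be done
None
```

The job is handed in, and no verdict came back: my last camera readings showed all five cases in a straight column on the pad, the knob locked with both tabs out, the loupe clear of the base and the mouse unmoved, though I viewed 16 pictures against the limit of 14.

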